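# Gauge the slanted blind bore in a metal block

### The job

Measure the blind bore in the metal block with the depth gauge (the one with the sliding collar) from the wooden rack: lower its rod straight into the slanted bore, gently, until it bottoms out, so that the block's face pushes the collar up the rod, and hold it against the bottom for two seconds. Then draw it out and hang it upright by its flange in the rack hole it came from, let go, with the collar still where the block left it, so that the depth can be read. Leave the other things where they are.

Things in the scene. Friction and masses are not known exactly. Their poses are not given: they have to be found in the camera images.
- gauge_grip (a point): Centre of the depth gauge's black square plastic grip, 22 x 22 mm and 50 mm tall; z up the gauge's axis, flat sides facing x and y. Below the grip is a round steel flange, 50 mm in diameter, 6 mm thick: its top is 25 mm below this point, its underside 31 mm. The rod's tip is 131 mm below this point.
- gauge_tip (a point): Lower end of the gauge's steel rod, 8 mm in diameter, which reaches 100 mm below the flange's underside; z points up the rod to the grip.
- collar_face (a point): Centre of the underside of the aluminium collar (24 mm in diameter, 14 mm tall) on the gauge's rod. It slides along the rod with about 1.5 N of friction and stays where pushed; at first 20 to 30 mm above the tip, at most 78 mm. Too big for the bore: the block's face pushes it up as the rod goes in, and its distance from the tip records the depth.
- bore_mouth (a point): Centre of the bore's mouth in the top face of the aluminium block (60 x 60 x 75 mm), fixed on a sloped stand; 110 mm above the table. z points out along the bore's axis, 30 degrees from vertical, leaning roughly towards the robot. Bore 13 mm in diameter with a 2 mm chamfer, square to the face, 38 to 54 mm deep, differing each time.
- bore_floor (a point): Centre of the flat floor at the bottom of the blind bore, on the bore axis; rigid. Its distance from the mouth is the bore's depth. Same axes as the mouth.
- rack_hole_a (a point): Centre of one hole of the fixed wooden rack, on top of its board (80 x 190 mm, 12 mm thick, top 115 mm above the table). Through hole, 34 mm in diameter, with a foot board 107 mm below the board's top. The two holes are 90 mm apart along the rack's y, this one at the -y side; x is across the rack, z up.
- rack_hole_b (a point): The other hole of the rack, alike, at the +y side. One hole holds the gauge, the other the plain probe.
- probe: Bystander, hanging in the rack's other hole: a shorter probe with a thin rod, an equal 50 mm flange and a round black knob 20 mm in diameter, 26 mm tall, and no collar. Origin 100 mm below its flange's underside.
- tub: Bystander: clear open plastic tub, 96 mm in diameter at the rim, 65 mm tall; origin at the centre of its underside.
- microscope: Bystander: black hand microscope standing upright, 38 mm in diameter, 100 mm tall; origin at the centre of its underside.
- gauge: The depth gauge, 0.13 to 0.21 kg, rigid but for its collar; origin at the rod's tip, z up the rod. It starts hanging upright by its flange in one of the rack's holes, its flat sides turned up to 15 degrees from the rack's.
- stand: The fixed plywood stand, base 160 x 100 mm, with the block; origin under the middle of the block, on the table.
- rack: The fixed wooden rack; origin at the centre of its underside, on the table.
Mind the look-alikes: they are no part of the job. What is shaped like the rack but pink or red is not meant. Leave any purple or red look-alike of the gauge alone.

How it is judged:
On the way:
1. the rod's tip stands on the floor of the bore (within 2 mm) with the collar pushed up by the block's face (within 3 mm of it), for a second and a half (horizontal distance between gauge_tip and bore_floor below 0.008 m and z of gauge_tip in the frame of bore_floor between -0.003 and 0.002 m and z of collar_face in the frame of bore_mouth below 0.003 m), for 1.5 s.
At the end, for the whole second after the job is handed in: The gauge hangs upright (within 0.08 rad) and at rest by its flange in its rack hole (axis within 12 mm of the hole's centre, flange on the board within 4 mm), let go, and its collar stands at the bore's depth from the tip, within 2 mm (((horizontal distance between each of gauge_tip, gauge_grip and rack_hole_a below 0.012 m and z of gauge_grip in the frame of rack_hole_a between 0.027 and 0.035 m) or (horizontal distance between each of gauge_tip, gauge_grip and rack_hole_b below 0.012 m and z of gauge_grip in the frame of rack_hole_b between 0.027 and 0.035 m)) and angle between gauge's own z axis and vertical below 0.08 rad and linear speed of gauge below 0.02 m/s and contact force between gauge and the fingers below 0.1 N and ((distance between bore_mouth and bore_floor between 0.03 and 0.0385 m and distance between gauge_tip and collar_face between 0.036 and 0.0405 m) or (distance between bore_mouth and bore_floor between 0.038 and 0.04001 m and distance between gauge_tip and collar_face between 0.036 and 0.042 m) or (distance between bore_mouth and bore_floor between 0.04 and 0.04201 m and distance between gauge_tip and collar_face between 0.038 and 0.044 m) or (distance between bore_mouth and bore_floor between 0.042 and 0.04401 m and distance between gauge_tip and collar_face between 0.04 and 0.046 m) or (distance between bore_mouth and bore_floor between 0.044 and 0.04601 m and distance between gauge_tip and collar_face between 0.042 and 0.048 m) or (distance between bore_mouth and bore_floor between 0.046 and 0.04801 m and distance between gauge_tip and collar_face between 0.044 and 0.05 m) or (distance between bore_mouth and bore_floor between 0.048 and 0.05001 m and distance between gauge_tip and collar_face between 0.046 and 0.052 m) or (distance between bore_mouth and bore_floor between 0.05 and 0.05201 m and distance between gauge_tip and collar_face between 0.048 and 0.054 m) or (distance between bore_mouth and bore_floor between 0.052 and 0.05401 m and distance between gauge_tip and collar_face between 0.05 and 0.056 m) or (distance between bore_mouth and bore_floor between 0.0535 and 0.06 m and distance between gauge_tip and collar_face between 0.0515 and 0.058 m))); the robot touches nothing.
It fails at once if the gauge is pressed on the block or stand with more than 40 N (contact force between gauge and stand above 40 N).
It fails at once if the probe is moved more than 20 mm (distance of probe from where it was at the start of the episode above 0.02 m).
It fails at once if the tub is moved more than 30 mm (distance of tub from where it was at the start of the episode above 0.03 m).
It fails at once if the microscope is moved more than 30 mm (distance of microscope from where it was at the start of the episode above 0.03 m).
It also fails if it takes over 67 s, if anything falls off the work surface, if the arm or the gripper's body presses on something with over 40 N, if the wrist force passes 120 N, or if a joint passes its speed limit or range.

### The arm

A 7-joint arm with a two-finger parallel gripper is mounted at the origin on the work surface. World frame = base frame: x ahead of the robot, y to its left, z up, the work surface at z = 0. Lengths are in m, angles in rad, forces in N, time in s.
With the tool pointing down it reaches from about 0.4 to 0.875 m from the base axis. Payload 6.5 kg.
Tool frame: the origin (TCP) lies midway between the tips of the shut fingers; the grasp point (between the pads) lies ctrl.pinch_z behind it (ctrl.pinch_z is the distance from the TCP to the grasp point, in m); x points along the fingers, y is the direction in which the jaws open and shut, and the axes are right-handed (so a half turn about x gives the same grasp; the last joint's range is limited). The gripper opens to 85 mm and grips with 20 to 120 N. Pads are 22 mm wide; open, the fingers measure 114 mm over their backs; the gripper's body (76 mm by 85 mm) begins 54 mm behind the grasp point. The pads swing forward as they close: fully open they stand 13 mm farther back than shut.
Start: joints at [1.226, 0.536, -0.004, 1.538, 0.003, 1.067, -0.071], TCP at [0.179, -0.625, 0.231] pointing down, gripper open.
Joint ranges: [-2.7, 2.7], [-0.37, 2.16], [-1.27, 1.26], [0.24, 2.4], [-1.31, 4.45], [0.19, 1.91], [-2.76, 2.76]. Speed limits (rad/s): [2.39, 2.39, 3.14, 3.14, 3.14, 3.14, 3.14].

### API

Orientations are given as a 3x3 rotation matrix whose columns are the frame's x, y, z axes.
In Python, from cell import ctrl gives the robot as it stands.
- The arm moves only by the tool jog_arm, never from a script. Its argument "plan" is a list of rows, each a list of 5 numbers: the closure, from -1 (fully open) to 1 (shut), then the shift along the tool's x, y, z in mm, then the turn about the tool's x in degrees. In form: [[jaw, dx, dy, dz, yaw], ...]. A call has 1 to 12 rows; each row shifts and turns the commanded pose from where the row before left it, along the tool's axes as they then stand; what a row does not reach is not made up. A row lasts 1/12 s, in which the tool goes at most 41.7 mm and 7.16 degrees, less where a joint would pass 70% of its speed; a pose out of reach is approached as far as the arm can. A call with a gripper value outside its range is refused whole. The fingers move at their own pace and stop on an object; "newtons" is the grip in N (left out, the last holds). Time passes only in rows, so rows that do not move let the fingers close. It gives the time, the measured TCP pose, the force and the opening at its end, in the units of the state.
- ctrl.observe(): the state, without advancing time (a new reading comes with each control period).
- ctrl.camera(name): name is "scene" or "top"; returns (picture, depth): 420x560x3 uint8, red, green, blue; 420x560 float32, m along the optical axis (not along the pixel's ray), 0 where there is no reading.
- ctrl.calibration(name): a dict with "camera_matrix" (3x3 intrinsics, pixels), "world_from_camera" (4x4, takes a point from camera to world coordinates). Camera axes: x right, y down, z forward; pixel columns grow to the right and rows downward; lengths in m; the calibration is good to about 2 mm. A picture is of the moment at which its call begins. calibration takes no time and is no camera call.
- ctrl.job_done(): hands the job in, once; it reports no verdict.
The state is a dict: "time": time; "joint_pos": joint angles; "joint_velocities": joint speeds; "joint_torque": joint torques, N m; "tcp_pos": TCP position; "tcp_rot": TCP orientation; "force": force on the tool from outside, world axes, zero at the start; "wrist_torque": the same for the moment, N m; "grip_width": finger opening in m.
Only numpy, scipy, OpenCV 4.12 (cv2) and the standard library are available. Lean on these libraries where they do the work, as an engineer would, in place of code of your own. Each camera call takes 0.05 s, during which the arm holds its last target.

## Working session

There is one attempt and no reset: what is moved stays moved. The work goes in short steps, Python scripts to look and compute and a tool call to move; the robot and the scene stay as the last step left them, time stands still between calls to the robot, and variables do not carry over. Pictures are saved under pics/ and viewed, and the job is handed in when it is done.

Besides the shell and the picture viewer there is one more tool, called after "Emit:" as a command line: name --pt "numbers of a row" for each row, then --argument value for the rest. jog_arm: Moves the arm, as the interface text tells. Its arguments: {"type":"object","properties":{"plan":{"type":"array","items":{"type":"array","items":{"type":"number"}}},"newtons":{"type":"number"}},"required":["plan"]}

```bash
ls; mkdir -p pics
python3 - <<'E'
from cell import ctrl
import cv2,numpy as np
print(ctrl.observe(), ctrl.pinch_z)
for n in("scene","top"):
    p,d=ctrl.camera(n); cv2.imwrite(f"pics/{n}0.png",p[:,:,::-1]); np.save(f"{n}0.npy",d); print(ctrl.calibration(n))
E
```

```text
pics
{'time': 0.0, 'joint_pos': array([ 1.22578421,  0.53716155, -0.00443065,  1.53889099,  0.00258451,
        1.06729216, -0.07119707]), 'joint_velocities': array([-5.27550882e-05,  1.25963037e-04, -1.69950263e-03, -9.47801362e-04,
        6.44648146e-04,  2.10155855e-04, -6.60719339e-04]), 'joint_torque': array([-6.55268595e-04, -5.83402240e+01,  1.04859453e+00, -2.59096760e+01,
        1.24265670e-02,  9.69186542e-03, -1.25509118e-05]), 'tcp_pos': array([ 0.17869415, -0.62428877,  0.23040918]), 'tcp_rot': array([[-5.93693481e-04,  2.75271546e-01, -9.61366331e-01],
       [ 1.64231022e-03, -9.61364936e-01, -2.75272161e-01],
       [-9.99998475e-01, -1.74228903e-03,  1.18674823e-04]]), 'force': array([ 0.89698638, -0.61907734, -0.40578405]), 'wrist_torque': array([ 0.04221949, -0.05121478, -0.02739289]), 'grip_width': 0.0852155991984977} 0.0187
{'camera_matrix': array([[515.03358848,   0.        , 281.91197765],
       [  0.        , 515.03358848, 204.64626431],
       [  0.        ,   0.        ,   1.        ]]), 'world_from_camera': array([[-0.11220433,  0.61390294, -0.78136634,  1.5292613 ],
       [ 0.99344627,  0.0865446 , -0.07466279,  0.24154864],
       [ 0.02178733, -0.78462297, -0.61959027,  0.87368604],
       [ 0.        ,  0.        ,  0.        ,  1.        ]])}
{'camera_matrix': array([[477.0018629 ,   0.        , 277.50784887],
       [  0.        , 477.0018629 , 205.89017705],
       [  0.        ,   0.        ,   1.        ]]), 'world_from_camera': array([[-3.80157641e-02, -9.76339670e-01,  2.12874732e-01,
         3.19723726e-01],
       [-9.99276611e-01,  3.73621718e-02, -7.09381228e-03,
         1.60699244e-01],
       [-1.02749197e-03, -2.12990417e-01, -9.77053748e-01,
         1.30849075e+00],
       [ 0.00000000e+00,  0.00000000e+00,  0.00000000e+00,
         1.00000000e+00]])}
```

View pics/scene0.png

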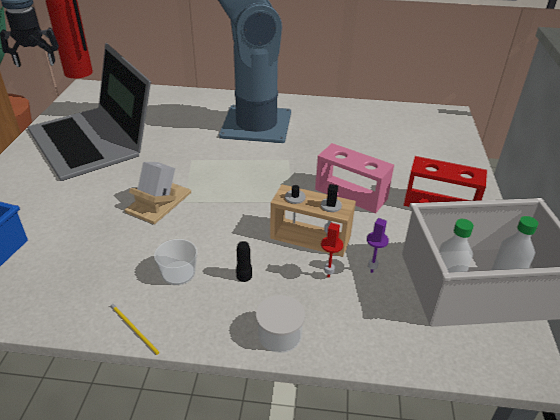

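View pics/top0.png

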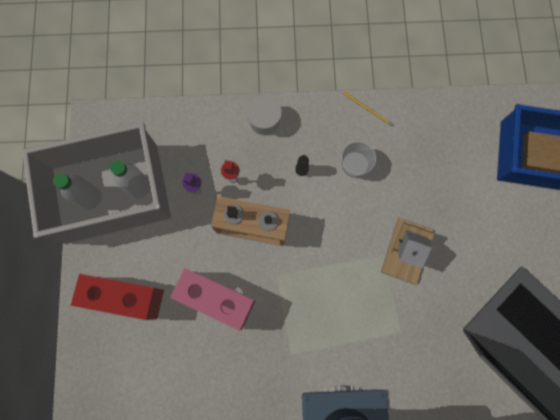

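Run:
```python
import cv2
s=cv2.imread("pics/scene0.png");t=cv2.imread("pics/top0.png")
def c(i,x,y,w,h,k,n): cv2.imwrite(n,cv2.resize(i[y:y+h,x:x+w],None,fx=k,fy=k,interpolation=cv2.INTER_CUBIC))
c(s,260,170,110,100,7,"pics/c1.png");c(s,115,150,90,80,8,"pics/c2.png")
c(t,205,190,95,65,8,"pics/c3.png");c(t,375,210,70,80,7,"pics/c4.png")
```

```text
(no output)
```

View pics/c1.png

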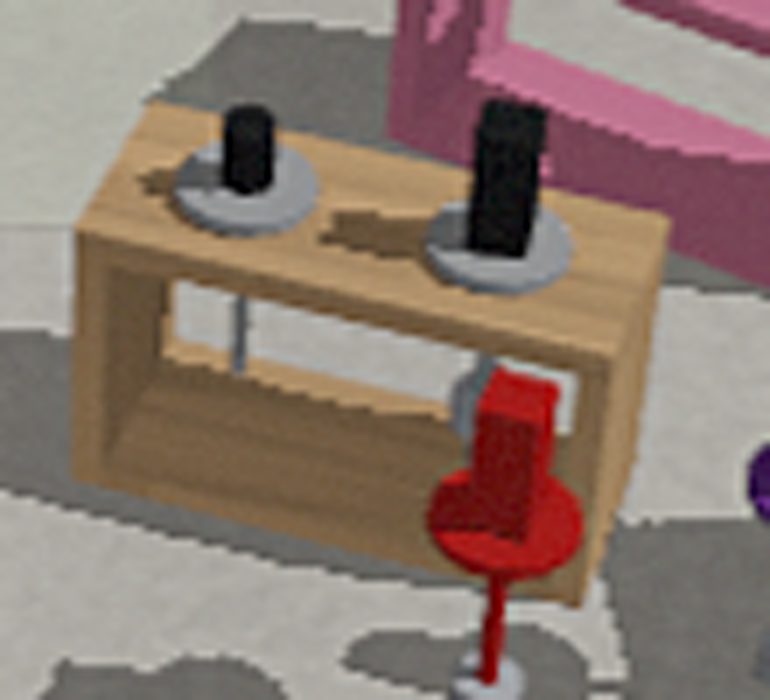

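View pics/c2.png

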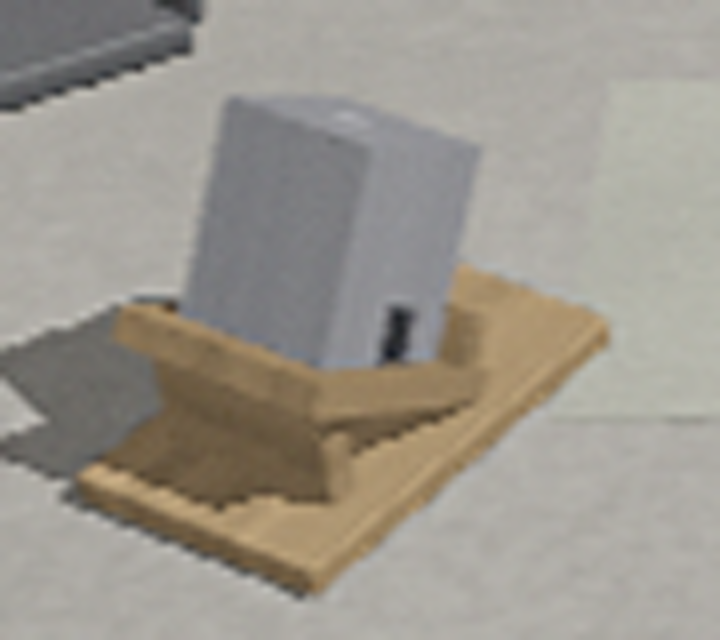

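View pics/c3.png

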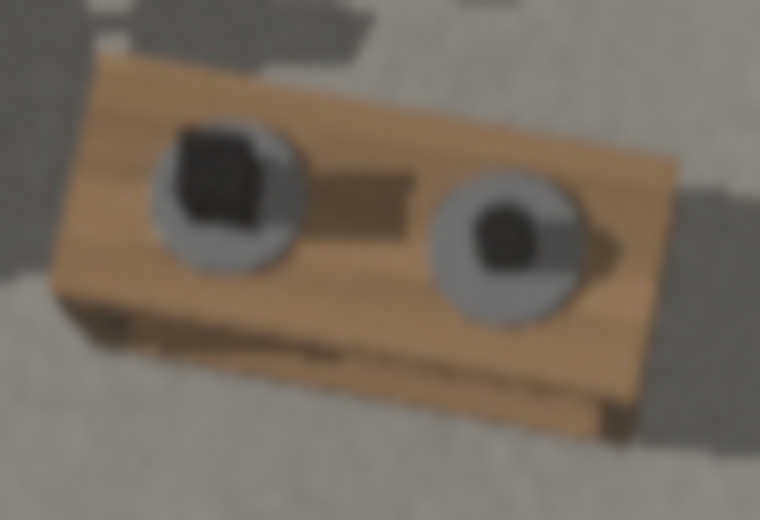

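View pics/c4.png

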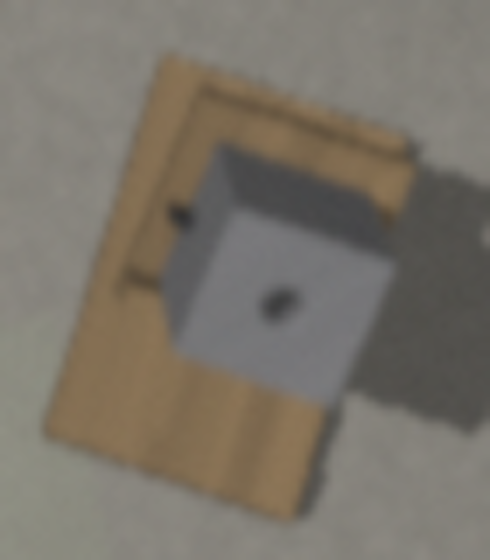

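```bash
cat > h.py <<'E'
import numpy as np
from cell import ctrl
C={n:ctrl.calibration(n) for n in("scene","top")}
def proj(n,P):
    P=np.atleast_2d(P);c=C[n];M=np.linalg.inv(c["world_from_camera"]);q=P@M[:3,:3].T+M[:3,3]
    u=q@c["camera_matrix"].T;return u[:,:2]/u[:,2:]
def ray(n,uv,z):
    c=C[n];d=c["world_from_camera"][:3,:3]@np.linalg.solve(c["camera_matrix"],[uv[0],uv[1],1]);o=c["world_from_camera"][:3,3]
    return o+d*(z-o[2])/d[2]
def cloud(n,D):
    c=C[n];v,u=np.mgrid[:D.shape[0],:D.shape[1]];q=np.stack([u,v,np.ones_like(u)],-1)@np.linalg.inv(c["camera_matrix"]).T*D[...,None]
    return q@c["world_from_camera"][:3,:3].T+c["world_from_camera"][:3,3]
E
python3 - <<'E'
from h import *
from scipy.optimize import least_squares
np.set_printoptions(precision=4,suppress=True)
def f3(x,y,k,a,b): return np.array([a+x/k,b+y/k])
# -0.5 px for resize offset
t=lambda x,y:f3(x,y,8,205,190)-.44
s1=lambda x,y:f3(x,y,7,260,170)-.43
b4=lambda x,y:f3(x,y,7,375,210)-.43
b2=lambda x,y:f3(x,y,8,115,150)-.44
# rack
tc=[t(105,50),t(680,157),t(635,405),t(52,290)]
print("rack corners top",[ray("top",p,.115)[:2] for p in tc])
sc=[s1(150,100),s1(78,232),s1(612,358),s1(670,215)]
print("rack corners scene",[ray("scene",p,.115)[:2] for p in sc])
print("gauge flange",ray("top",t(229,196),.121),ray("scene",s1(498,247),.121))
print("gauge top corners top",[ray("top",t(*p),.171)[:2] for p in[(182,127),(256,140),(248,205),(180,195)]])
print("gauge top scene",ray("scene",s1(512,110),.171))
print("probe flange",ray("top",t(507,247),.121),ray("scene",s1(247,187),.121))
# block
th=np.radians(30)
def block(p):
    x,y,psi=p; z=np.array([np.sin(th)*np.cos(psi),np.sin(th)*np.sin(psi),np.cos(th)])
    a=np.array([-np.sin(psi),np.cos(psi),0]);b=np.cross(z,a);o=np.array([x,y,.11])
    return o,z,a,b
def pts(p):
    o,z,a,b=block(p);return np.array([o+.03*(i*a+j*b) for i,j in((1,1),(-1,1),(-1,-1),(1,-1))]+[o])
T=np.array([b4(178,353),b4(237,207),b4(397,263),b4(328,403),b4(280,304)])
S=np.array([b2(345,97),b2(228,95),b2(372,150),b2(480,148),b2(352,115)])
p0=[*ray("top",T[4],.11)[:2],np.pi]
from itertools import permutations
def match(A,B):
    from scipy.optimize import linear_sum_assignment as l
    d=np.linalg.norm(A[:,None]-B[None],axis=2);r,c=l(d);return B[c]
def res(p,which):
    P=pts(p);r=[]
    if "t" in which:A=proj("top",P);r.append(A-match(A,T))
    if "s" in which:A=proj("scene",P);r.append((A-match(A,S)))
    return np.concatenate(r).ravel()
for w in("t","s","ts"):
    best=min((least_squares(res,[p0[0],p0[1],a],args=(w,),diff_step=1e-4) for a in(2.6,2.9,3.2,3.5,3.8)),key=lambda r:r.cost)
    print(w,best.x,best.cost);print(best.fun.reshape(-1,2))
D=cloud("top",np.load("top0.npy"))
Q=D[240:268,398:434].reshape(-1,3);Q=Q[(Q[:,2]>.085)&(Q[:,2]<.14)]
A=np.c_[Q[:,:2],np.ones(len(Q))]
for _ in range(5):
    k=np.linalg.lstsq(A,Q[:,2],rcond=None)[0];e=abs(A@k-Q[:,2]);m=e<.004;A=A[m];Q=Q[m]
n=np.array([-k[0],-k[1],1]);n/=np.linalg.norm(n);print("plane n",n,"tilt",np.degrees(np.arccos(n[2])),"az",np.arctan2(n[1],n[0]),len(Q),"centroid",Q.mean(0))
E
```

```text
rack corners top [array([0.6122, 0.3048]), array([0.57  , 0.1216]), array([0.4907, 0.1392]), array([0.5345, 0.3225])]
rack corners scene [array([0.4893, 0.1384]), array([0.5688, 0.1228]), array([0.6108, 0.3049]), array([0.5308, 0.3238])]
gauge flange [0.5615 0.2653 0.121 ] [0.5647 0.2653 0.121 ]
gauge top corners top [array([0.5734, 0.2749]), array([0.5685, 0.2524]), array([0.5483, 0.2552]), array([0.5522, 0.2758])]
gauge top scene [0.5546 0.2655 0.171 ]
probe flange [0.5417 0.1777 0.121 ] [0.5434 0.1781 0.121 ]
t [ 0.4455 -0.1893  2.7613] 0.9551225397144161
[[-0.009  -0.2689]
 [-0.3113 -0.2799]
 [-0.7719 -0.3106]
 [ 0.5644  0.5071]
 [ 0.5258  0.3437]]
s [ 0.4427 -0.1897  2.7401] 0.6735111315663883
[[-0.3245 -0.1623]
 [-0.2541 -0.2726]
 [ 0.4105 -0.0965]
 [-0.3068 -0.2206]
 [ 0.4834  0.7226]]
ts [ 0.4448 -0.1892  2.7533] 2.43472227376679
[[ 0.0293  0.1178]
 [-0.2222 -0.076 ]
 [-0.8427 -0.1638]
 [ 0.4417  0.835 ]
 [ 0.5082  0.6096]
 [-0.4152  0.4108]
 [-0.1164  0.1708]
 [ 0.3533  0.2544]
 [-0.5709  0.2579]
 [ 0.4147  1.1843]]
plane n [-0.3724  0.1526  0.9155] tilt 23.730281809712483 az 2.7526598103449356 295 centroid [ 0.4397 -0.1868  0.1065]
```

Emit:
jog_arm --pt "-1 -3 0 0 -7" --pt "-1 -3 0 0 -7" --pt "-1 -3 0 0 -7" --pt "-1 -3 0 0 -7" --pt "-1 -3 0 0 -7" --pt "-1 -3 0 0 -7" --pt "-1 -3 0 0 -7" --pt "-1 -3 0 0 -7" --pt "-1 -3 0 0 -7" --pt "-1 0 0 0 -1" --newtons 20

```text
time: 0.93
tcp_pos: [0.1787, -0.625, 0.2584]
tcp_rot: [[0.0, 0.985, -0.17], [0.0, -0.17, -0.985], [-1.0, 0.0, -0.0]]
force: [-0.6, -0.5, 0.8]
grip_width: 0.0853
```

Emit:
jog_arm --pt "-1 0 10 -15 0" --pt "-1 0 21.7 -31.3 0" --pt "-1 0 21.7 -31.3 0" --pt "-1 0 21.7 -31.3 0" --pt "-1 0 21.7 -31.3 0" --pt "-1 0 21.7 -31.3 0" --pt "-1 0 21.7 -31.3 0" --pt "-1 0 21.7 -31.3 0" --pt "-1 0 21.7 -31.3 0" --pt "-1 0 21.7 -31.3 0" --pt "-1 0 21.7 -31.3 0" --pt "-1 0 21.7 -31.3 0"

```text
time: 1.93
tcp_pos: [0.4871, -0.3128, 0.258]
tcp_rot: [[-0.0, 0.984, -0.178], [0.0, -0.178, -0.984], [-1.0, -0.001, -0.0]]
force: [0.5, -1.2, -0.7]
grip_width: 0.085
```

Emit:
jog_arm --pt "-1 0 -2 -38 0" --pt "-1 0 -2 -38 0" --pt "-1 0 -2 -38 0" --pt "-1 0 -2 -38 0" --pt "-1 0 -2 -38 0" --pt "-1 0 -2 -38 0" --pt "-1 0 -2 -38 0" --pt "-1 0 -2 -38 0" --pt "-1 0 -2 -38 0" --pt "-1 0 -2 -38 0" --pt "-1 0 -2 -38 0" --pt "-1 0 -2 -38 0"

```text
time: 2.93
tcp_pos: [0.5418, 0.1405, 0.2579]
tcp_rot: [[-0.001, 0.984, -0.178], [-0.0, -0.178, -0.984], [-1.0, -0.0, 0.0]]
force: [1.4, -0.4, -0.6]
grip_width: 0.0857
```

Emit:
jog_arm --pt "-1 0 0 -36 0" --pt "-1 0 0 -30 0" --pt "-1 0 0 -20 0" --pt "-1 0 0 0 0" --pt "-1 0 0 0 0"

```text
time: 3.35
tcp_pos: [0.5564, 0.2246, 0.2576]
tcp_rot: [[-0.001, 0.985, -0.174], [0.0, -0.174, -0.985], [-1.0, -0.001, 0.0]]
force: [-0.2, -0.2, -0.7]
grip_width: 0.0857
```

```bash
cat >> h.py <<'E'
def delta(w):
    o=ctrl.observe();R=o["tcp_rot"];return np.round(1000*R.T@(np.array(w)-o["tcp_pos"]),1)
E
python3 -c "
from h import *
o=ctrl.observe();print(o['time'],o['tcp_pos'],o['joint_pos'],delta([.562,.2655,.25]))"
```

```text
3.35 [0.55644901 0.22462734 0.25763339] [-0.0475561   0.48676862 -0.56787923  1.6226324   0.2830624   1.11649758
 -0.86313538] [  7.6  -1.6 -41.2]
```

Emit:
jog_arm --pt "-1 0 -1 -20 0" --pt "-1 0 -0.6 -21.2 0" --pt "-1 0 0 0 0" --pt "-1 0 0 0 0"

```text
time: 3.68
tcp_pos: [0.5625, 0.2637, 0.2579]
tcp_rot: [[-0.001, 0.985, -0.175], [-0.001, -0.175, -0.985], [-1.0, -0.001, 0.001]]
force: [0.4, -0.6, 0.3]
grip_width: 0.0859
```

```bash
python3 -c "
from h import *
import cv2
o=ctrl.observe();print(o['time'],o['tcp_pos'],delta([.562,.2655,.132]))
p,d=ctrl.camera('scene');cv2.imwrite('pics/s1.png',cv2.resize(p[60:300,220:440,::-1],None,fx=2.5,fy=2.5))
"
```

```text
3.6833 [0.56245011 0.26374488 0.25791156] [125.9  -0.7  -1.8]
```

View pics/s1.png

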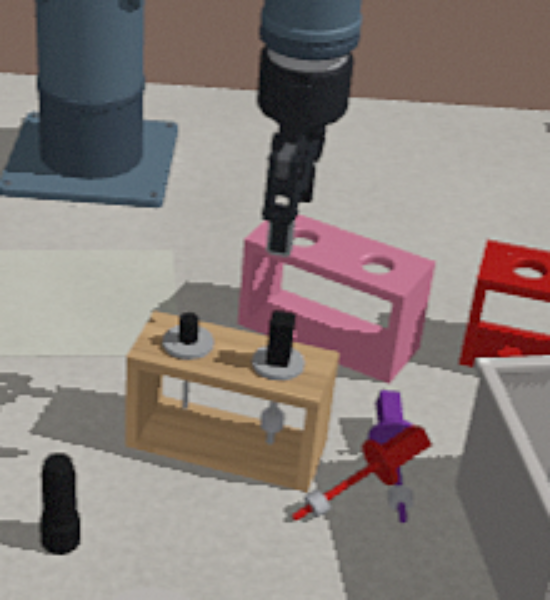

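The gripper is above the gauge (black grip at crop (282,335)); the red look-alike has toppled on its own. Descending.

Emit:
jog_arm --pt "-1 20 -0.7 -1.8 0" --pt "-1 25 0 0 0" --pt "-1 25 0 0 0" --pt "-1 20 0 0 0" --pt "-1 15 0 0 0" --pt "-1 12 0 0 0" --pt "-1 8.9 0 0 0" --pt "-1 0 0 0 0" --pt "-1 0 0 0 0"

```text
time: 4.48
tcp_pos: [0.5625, 0.2657, 0.1326]
tcp_rot: [[0.0, 0.985, -0.175], [-0.0, -0.175, -0.985], [-1.0, 0.0, 0.0]]
force: [0.4, 0.5, -0.0]
grip_width: 0.0857
```

Emit:
jog_arm --pt "0.2 0 0 0 0" --pt "0.4 0 0 0 0" --pt "0.6 0 0 0 0" --pt "0.8 0 0 0 0" --pt "1 0 0 0 0" --pt "1 0 0 0 0" --pt "1 0 0 0 0" --pt "1 0 0 0 0" --newtons 30

```text
time: 5.15
tcp_pos: [0.5624, 0.2665, 0.1327]
tcp_rot: [[0.0, 0.985, -0.174], [0.0, -0.174, -0.985], [-1.0, 0.0, -0.0]]
force: [-0.9, -0.2, 4.4]
grip_width: 0.0218
```

```bash
python3 -c "
from h import *
import cv2
o=ctrl.observe();print(o['time'],o['tcp_pos'],o['grip_width'],o['force'],o['wrist_torque'])
p,d=ctrl.camera('scene');cv2.imwrite('pics/s2.png',cv2.resize(p[100:280,240:390,::-1],None,fx=3.3,fy=3.3))
p,d=ctrl.camera('top');cv2.imwrite('pics/t2.png',cv2.resize(p[170:270,170:310,::-1],None,fx=4,fy=4))
"
```

```text
5.15 [0.56242563 0.26648085 0.13274875] 0.021842762495001868 [-0.85284441 -0.2297539   4.4150653 ] [-0.06988377  0.08107784 -0.00657065]
```

View pics/s2.png

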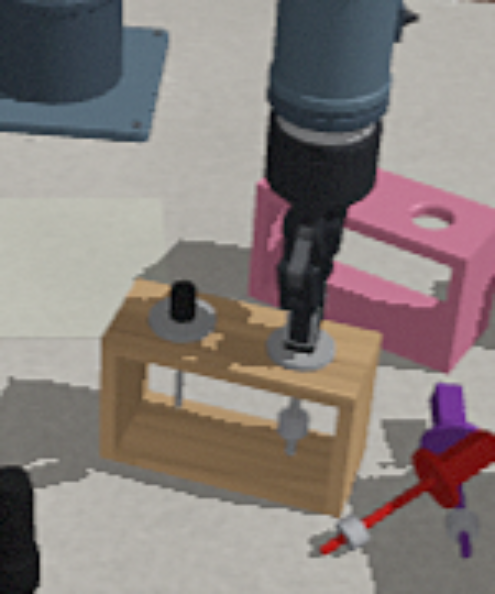

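Emit:
jog_arm --pt "1 -5 0 0 0" --pt "1 -10 0 0 0" --pt "1 -20 0 0 0" --pt "1 -25 0 0 0" --pt "1 -25 0 0 0" --pt "1 -25 0 0 0" --pt "1 -25 0 0 0" --pt "1 -20 0 0 0" --pt "1 -5 0 0 0" --pt "1 0 0 0 0" --pt "1 0 0 0 0"

```text
time: 6.17
tcp_pos: [0.5618, 0.2659, 0.2915]
tcp_rot: [[-0.001, 0.985, -0.174], [-0.001, -0.174, -0.985], [-1.0, -0.001, 0.001]]
force: [0.0, -0.9, -1.8]
grip_width: 0.0216
```

```bash
python3 -c "
from h import *
import cv2
o=ctrl.observe();print(o['time'],o['tcp_pos'],o['joint_pos'],o['grip_width'],o['force'],o['wrist_torque'])
p,d=ctrl.camera('scene');cv2.imwrite('pics/s3.png',cv2.resize(p[60:280,230:390,::-1],None,fx=3.5,fy=3.5)[:,:])
"
```

```text
6.1667 [0.5617804  0.2658688  0.29148408] [-0.11315212  0.49632663 -0.57565507  1.52445304  0.28119965  1.20567797
 -0.90985806] 0.02160330683474447 [ 0.04061182 -0.91070134 -1.82603207] [-0.02617913  0.04601794 -0.00150717]
```

View pics/s3.png

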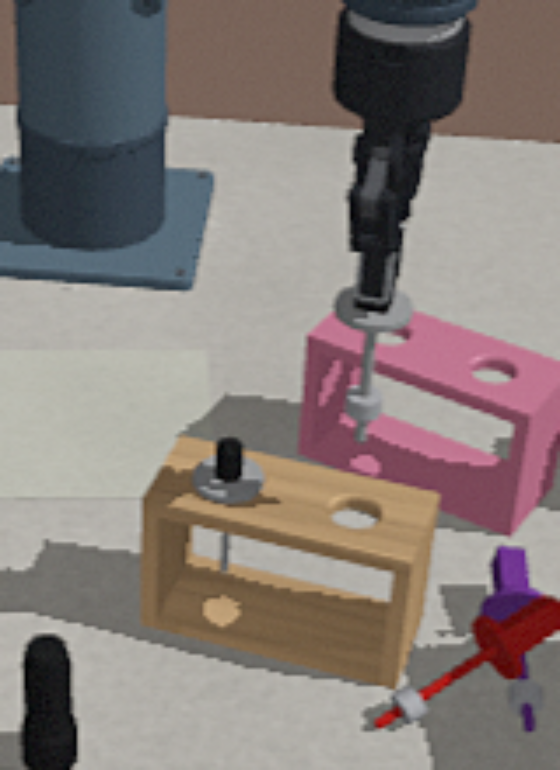

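Emit:
jog_arm --pt "1 0 0 0 -4.7" --pt "1 0 0 0 -7" --pt "1 0 0 0 -7" --pt "1 0 0 0 -7" --pt "1 0 0 0 -7" --pt "1 0 0 0 -7" --pt "1 0 0 0 -7" --pt "1 0 0 0 -7" --pt "1 0 0 0 -7" --pt "1 0 0 0 -7" --pt "1 0 0 0 -7" --pt "1 0 0 0 -3"

```text
time: 7.22
tcp_pos: [0.5615, 0.2657, 0.2903]
tcp_rot: [[-0.003, 0.374, 0.927], [-0.001, 0.927, -0.374], [-1.0, -0.002, -0.002]]
force: [-0.4, 0.4, -1.6]
grip_width: 0.0218
```

Emit:
jog_arm --pt "1 0 -15 2 0" --pt "1 0 -30 4 0" --pt "1 0 -36 5 0" --pt "1 0 -36 5 0" --pt "1 0 -36 5 0" --pt "1 0 -36 5 0" --pt "1 0 -36 5 0" --pt "1 0 -36 5 0" --pt "1 0 -36 5 0" --pt "1 0 -36 5 0" --pt "1 0 -36 5 0" --pt "1 0 -36 5 0"

```text
time: 8.22
tcp_pos: [0.4585, -0.1313, 0.2911]
tcp_rot: [[-0.002, 0.38, 0.925], [0.001, 0.925, -0.38], [-1.0, -0.0, -0.002]]
force: [1.4, 0.2, -0.4]
grip_width: 0.0213
```

Emit:
jog_arm --pt "1 0 -30 4 0" --pt "1 0 -10 2 0" --pt "1 0 0 0 0" --pt "1 0 0 0 0"

```text
time: 8.55
tcp_pos: [0.45, -0.1685, 0.2914]
tcp_rot: [[-0.001, 0.381, 0.925], [0.002, 0.925, -0.381], [-1.0, 0.001, -0.002]]
force: [1.0, 0.9, -1.0]
grip_width: 0.0219
```

```bash
python3 -c "
from h import *
o=ctrl.observe();print(o['time'],o['tcp_pos'],o['tcp_rot'],o['joint_pos'],o['force'],delta([.4445,-.189,.258]))
"
```

```text
8.55 [ 0.45002545 -0.16846948  0.29142517] [[-1.40838039e-03  3.80631581e-01  9.24725698e-01]
 [ 1.62907972e-03  9.24726261e-01 -3.80629332e-01]
 [-9.99997681e-01  9.70380995e-04 -1.92244552e-03]] [ 1.00520843  0.28597925 -0.87346629  1.8641982   0.24294287  1.10452077
  1.22121599] [ 0.96328269  0.92337766 -1.01546268] [ 33.4 -21.1   2.8]
```

Emit:
jog_arm --pt "1 10 -15 2 0" --pt "1 16 -6.1 0.8 0" --pt "1 14 0 0 0" --pt "1 8 0 0 0" --pt "1 0 0 0 0" --pt "1 0 0 0 0"

```text
time: 9.05
tcp_pos: [0.4453, -0.1883, 0.2442]
tcp_rot: [[-0.001, 0.378, 0.926], [0.001, 0.926, -0.378], [-1.0, 0.001, -0.001]]
force: [0.8, 0.7, -0.5]
grip_width: 0.0217
```

```bash
python3 -c "
from h import *
import cv2
o=ctrl.observe();print(o['time'],o['tcp_pos'],o['joint_pos'][2],o['force'],delta([.4445,-.189,.243]))
t=o['tcp_pos']
p,d=ctrl.camera('scene');cv2.imwrite('pics/s4.png',cv2.resize(p[120:215,110:210,::-1],None,fx=6,fy=6,interpolation=cv2.INTER_CUBIC))
p,d2=ctrl.camera('top');cv2.imwrite('pics/t4.png',cv2.resize(p[200:290,365:465,::-1],None,fx=6,fy=6,interpolation=cv2.INTER_CUBIC))
np.save('s4.npy',d)
print('pred tip scene crop',(proj('scene',[t[0],t[1],t[2]-.1177])-[110,120]+.42)*6, 'mouth',(proj('scene',[.4445,-.189,.11])-[110,120]+.42)*6)
"
```

```text
9.05 [ 0.44533586 -0.18829514  0.24419238] -0.8391364357153672 [ 0.83366945  0.69707588 -0.53354453] [ 1.2 -1.  -0.5]
pred tip scene crop [[293.24777641 242.45449721]] mouth [[297.02305827 272.86367157]]
```

View pics/s4.png

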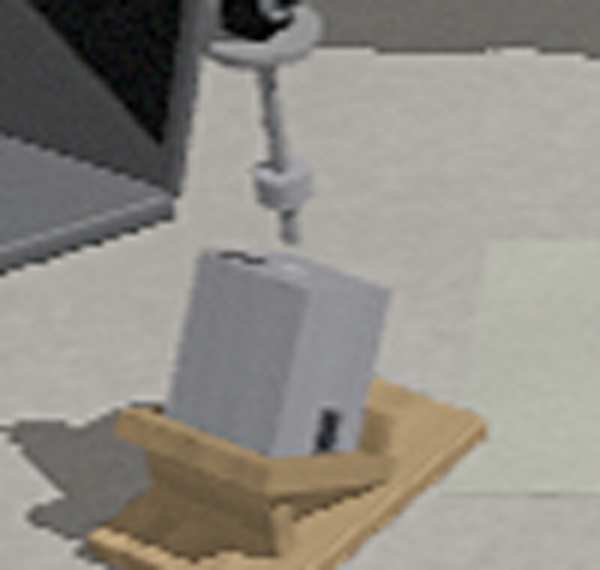

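View pics/t4.png

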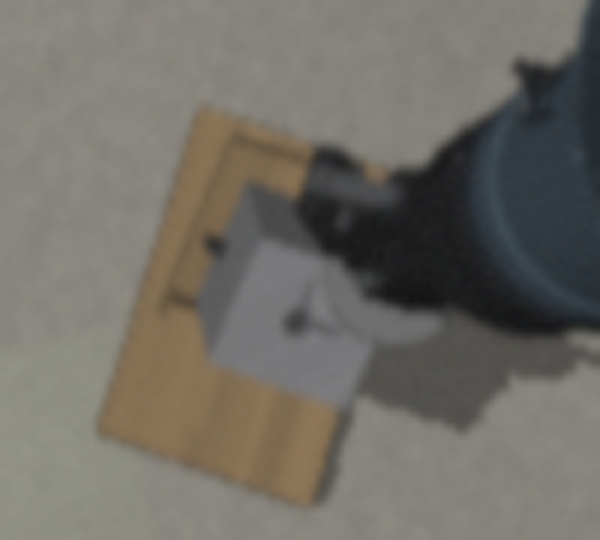

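```bash
python3 -c "
from h import *
import cv2
o=ctrl.observe();t=o['tcp_pos'];tip=np.array([t[0],t[1],t[2]-.1177])
f=lambda P:(proj('top',P)-[365,200]+.42)*6
print(f(tip),f([.4445,-.189,.11]),ray('top',np.array([297,320])/6+[364.58,199.58],.11))
i=cv2.imread('pics/t4.png');cv2.imwrite('pics/t4b.png',cv2.resize(i[220:400,190:450],None,fx=3,fy=3,interpolation=cv2.INTER_CUBIC))
"
```

```text
[[313.8159373  316.77574592]] [[302.60129844 324.95478201]] [ 0.44666478 -0.18685973  0.11      ]
```

View pics/t4b.png

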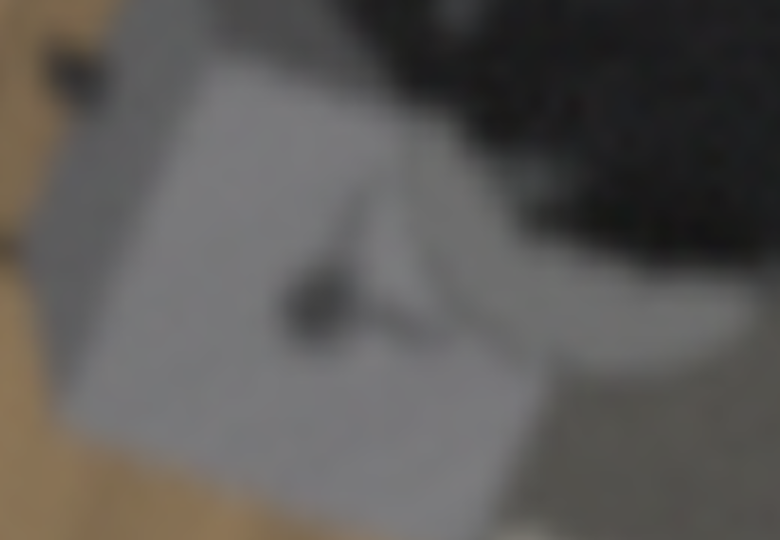

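Emit:
jog_arm --pt "1 6 0 0 0" --pt "1 6 0 0 0" --pt "1 2 0 0 0" --pt "1 0 0 0 0" --newtons 20

```text
time: 9.48
tcp_pos: [0.4446, -0.1894, 0.2297]
tcp_rot: [[-0.001, 0.38, 0.925], [0.001, 0.925, -0.38], [-1.0, 0.0, -0.001]]
force: [-0.0, 0.5, -0.2]
grip_width: 0.0217
```

Emit:
jog_arm --pt "1 2 0 0 0" --pt "1 2 0 0 0" --pt "1 0 0 0 0"

```text
time: 9.73
tcp_pos: [0.4448, -0.1895, 0.226]
tcp_rot: [[-0.001, 0.38, 0.925], [0.0, 0.925, -0.38], [-1.0, -0.0, -0.001]]
force: [-0.6, -0.1, -1.9]
grip_width: 0.022
```

Emit:
jog_arm --pt "1 1.5 0 0 0" --pt "1 1.5 0 0 0" --pt "1 0 0 0 0"

```text
time: 9.98
tcp_pos: [0.4449, -0.1895, 0.2231]
tcp_rot: [[-0.0, 0.38, 0.925], [0.0, 0.925, -0.38], [-1.0, -0.0, -0.001]]
force: [-0.8, 0.4, -1.1]
grip_width: 0.0215
```

```bash
python3 -c "
from h import *
import cv2
o=ctrl.observe();print(o['time'],o['tcp_pos'],o['force'],o['wrist_torque'])
p,d=ctrl.camera('scene');cv2.imwrite('pics/s5.png',cv2.resize(p[120:215,110:210,::-1],None,fx=6,fy=6,interpolation=cv2.INTER_CUBIC))
"
```

```text
9.9833 [ 0.44493044 -0.18946077  0.22307045] [-0.84732192  0.35178137 -1.08265854] [ 0.07004873  0.1962885  -0.00252637]
```

View pics/s5.png

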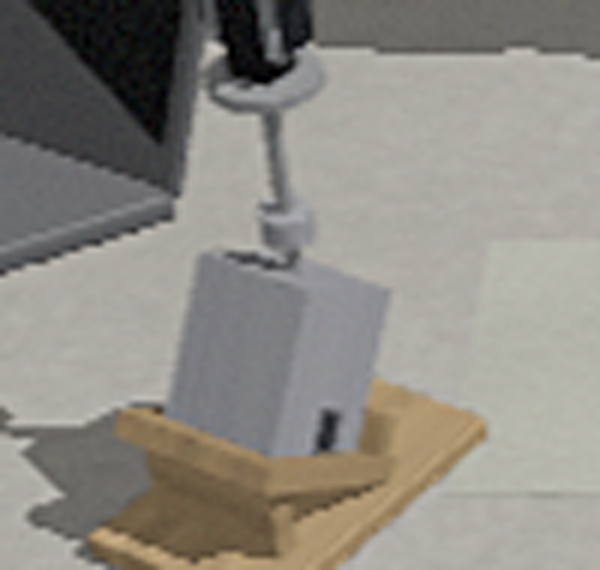

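Emit:
jog_arm --pt "1 0.1 0 -4.8 0" --pt "1 0.25 0 -4.75 0" --pt "1 0.4 0 -4.75 0" --pt "1 0.6 0 -4.7 0" --pt "1 0.75 0 -4.7 0" --pt "1 0 0 0 0"

```text
time: 10.53
tcp_pos: [0.423, -0.1803, 0.2218]
tcp_rot: [[0.001, 0.38, 0.925], [-0.001, 0.925, -0.38], [-1.0, -0.001, 0.001]]
force: [1.7, -0.4, 4.7]
grip_width: 0.0216
```

```bash
cat > look.py <<'E'
import sys
from h import *
import cv2
n=sys.argv[1]
o=ctrl.observe();print(o['time'],o['tcp_pos'],o['force'],o['wrist_torque'],o['joint_pos'][2],o['grip_width'])
p,d=ctrl.camera('scene');cv2.imwrite(f'pics/s{n}.png',cv2.resize(p[120:215,110:210,::-1],None,fx=6,fy=6,interpolation=cv2.INTER_CUBIC))
E
python3 look.py 6
```

```text
10.5333 [ 0.42297349 -0.18033699  0.22177501] [ 1.74794236 -0.44756214  4.68340768] [-0.17440098 -0.47718954  0.02505337] -0.8403767510580796 0.021608971249550787
```

View pics/s6.png

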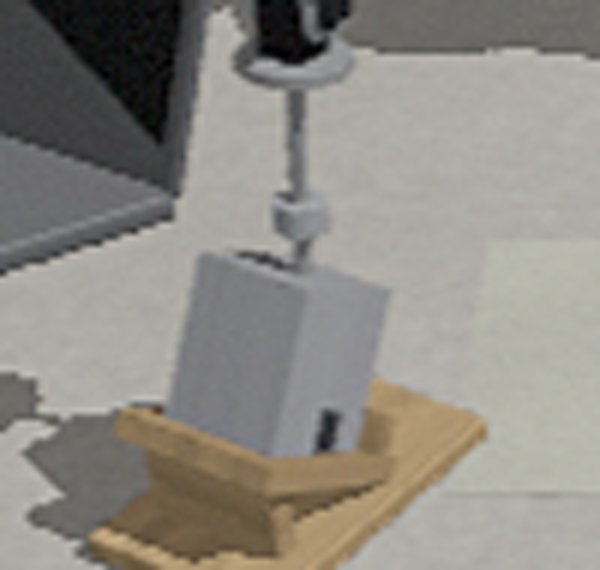

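Emit:
jog_arm --pt "1 -1 0 2 0" --pt "1 0 0 1.5 0" --pt "1 2 0 0 0" --pt "1 2 0 0 0" --pt "1 0 0 0 0"

```text
time: 11.0
tcp_pos: [0.4263, -0.1818, 0.2176]
tcp_rot: [[-0.001, 0.38, 0.925], [0.001, 0.925, -0.38], [-1.0, 0.0, -0.001]]
force: [0.6, 0.1, -1.7]
grip_width: 0.0218
```

```bash
python3 look.py 7
```

```text
11.0 [ 0.42629221 -0.18179699  0.21764091] [ 0.6377886   0.05865264 -1.70218206] [-0.19259498 -0.23913964  0.00534358] -0.8340017007970586 0.021816090031860948
```

View pics/s7.png

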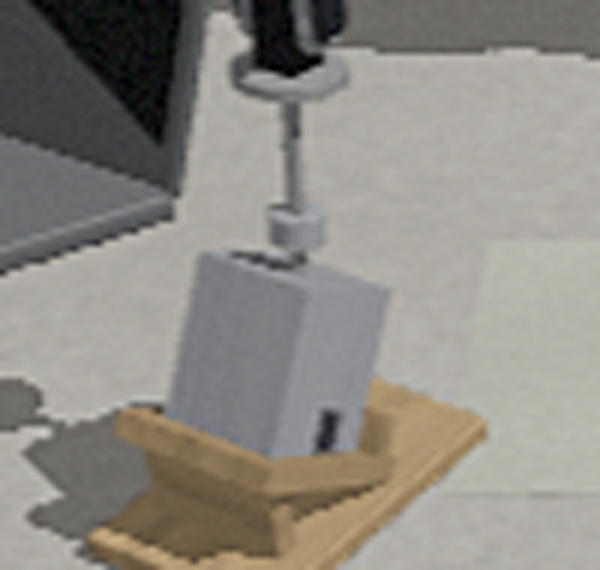

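Emit:
jog_arm --pt "1 1.5 0 0 0" --pt "1 1.5 0 0 0" --pt "1 0 0 0 0"

```text
time: 11.3
tcp_pos: [0.4269, -0.182, 0.2153]
tcp_rot: [[0.001, 0.38, 0.925], [-0.0, 0.925, -0.38], [-1.0, 0.0, 0.001]]
force: [1.4, -1.4, -1.1]
grip_width: 0.0217
```

```bash
python3 look.py 8
```

```text
11.3 [ 0.4269209  -0.18201967  0.21528431] [ 1.44846486 -1.41954507 -1.13064776] [-0.40096825 -0.5810781  -0.06281015] -0.8318884286463393 0.021653402239541646
```

View pics/s8.png

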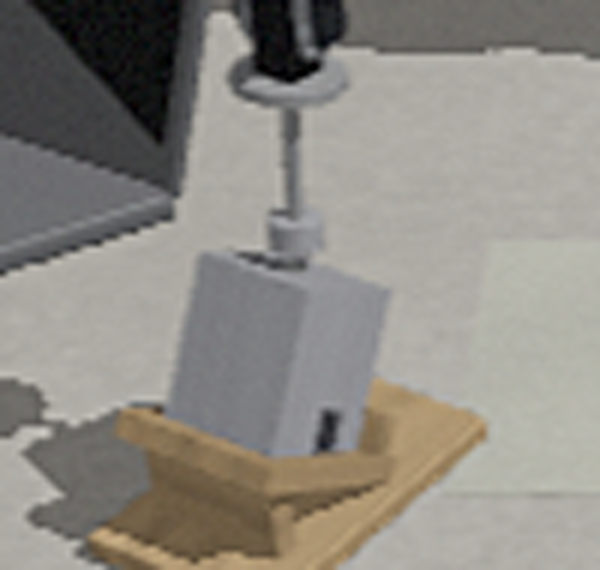

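Emit:
jog_arm --pt "1 1 -0.5 -4.9 0" --pt "1 1 0 -4.9 0" --pt "1 1.3 0 -4.8 0" --pt "1 1.3 0 -4.8 0" --pt "1 0 0 0 0"

```text
time: 11.77
tcp_pos: [0.4071, -0.1744, 0.2104]
tcp_rot: [[-0.001, 0.38, 0.925], [-0.0, 0.925, -0.38], [-1.0, -0.0, -0.001]]
force: [1.5, -0.4, 0.1]
grip_width: 0.0218
```

```bash
python3 look.py 9
```

```text
11.7667 [ 0.40709125 -0.17438558  0.2104061 ] [ 1.46520829 -0.39477397  0.14979567] [ 0.02103641 -0.51718823  0.07639247] -0.8435345956359568 0.021771834657599597
```

View pics/s9.png

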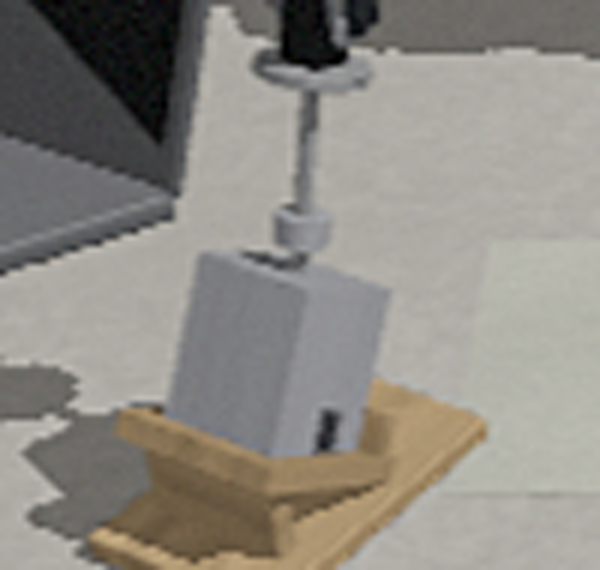

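Emit:
jog_arm --pt "1 1.6 0 -4.7 0" --pt "1 1.7 0 -4.7 0" --pt "1 2 0 -4.6 0" --pt "1 2 0 -4.6 0" --pt "1 2.3 0 -4.4 0" --pt "1 2.3 0 -4.4 0" --pt "1 0 0 0 0"

```text
time: 12.4
tcp_pos: [0.3816, -0.1641, 0.1981]
tcp_rot: [[-0.002, 0.38, 0.925], [0.0, 0.925, -0.38], [-1.0, -0.0, -0.002]]
force: [0.5, -0.2, -0.5]
grip_width: 0.0214
```

```bash
python3 look.py 10
```

```text
12.4 [ 0.38161212 -0.16406731  0.19813688] [ 0.53840451 -0.21151354 -0.51800901] [-0.03145222 -0.43618155  0.02464184] -0.8539110858817835 0.02139058465897318
```

View pics/s10.png

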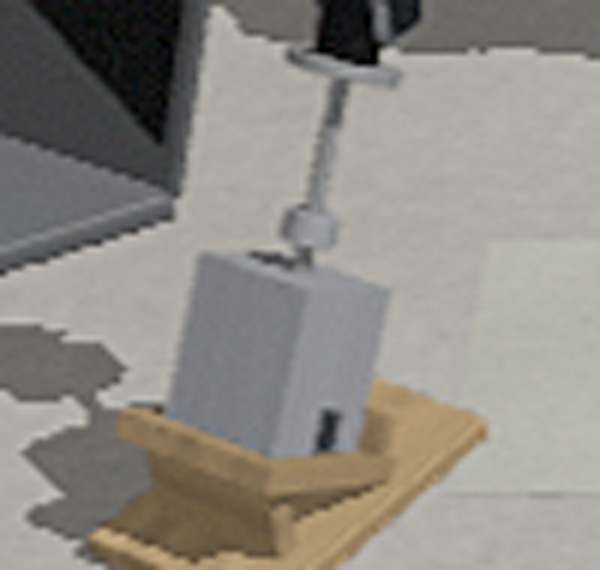

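Emit:
jog_arm --pt "1 -0.6 0 2.2 0" --pt "1 1.7 0 3.2 0" --pt "1 2.6 0 1.5 0" --pt "1 2.6 0 1.5 0" --pt "1 0 0 0 0" --newtons 30

```text
time: 12.87
tcp_pos: [0.3906, -0.1676, 0.1918]
tcp_rot: [[-0.001, 0.38, 0.925], [0.001, 0.925, -0.38], [-1.0, 0.0, -0.001]]
force: [0.0, -0.1, -1.5]
grip_width: 0.0215
```

Emit:
jog_arm --pt "1 2.6 0 1.5 0" --pt "1 2.6 0 1.5 0" --pt "1 2.6 0 1.5 0" --pt "1 0 0 0 0"

```text
time: 13.2
tcp_pos: [0.3948, -0.1693, 0.1841]
tcp_rot: [[-0.001, 0.38, 0.925], [0.001, 0.925, -0.38], [-1.0, 0.0, -0.001]]
force: [-0.4, -0.7, -2.6]
grip_width: 0.0216
```

```bash
cat >> look.py <<'E'
m=np.array([.4447,-.189,.11]);l=np.array([-.9255,.3787,0]);k=np.array([0,0,1.]);w=.866*k+.5*l;u=.866*l-.5*k;v=np.array([.3787,.9255,0])
g=o['tcp_pos']+[0,0,.0187]-m;f=o['force']
print('d,u,v',np.round(1000*np.array([g@w,g@u,g@v]),1),'F w,u,v',np.round([f@w,f@u,f@v],1),'tq v,l',o['wrist_torque']@v,o['wrist_torque']@l)
E
python3 look.py 11
```

```text
13.2 [ 0.39478714 -0.16931475  0.18412575] [-0.39679098 -0.67319623 -2.55024909] [0.01621588 0.23022857 0.00440409] -0.8281201802530476 0.021579854286917395
d,u,v [107.2   0.   -0.7] F w,u,v [-2.2  1.4 -0.8] tq v,l 0.2192174998758299 0.0721797611441726
```

View pics/s11.png

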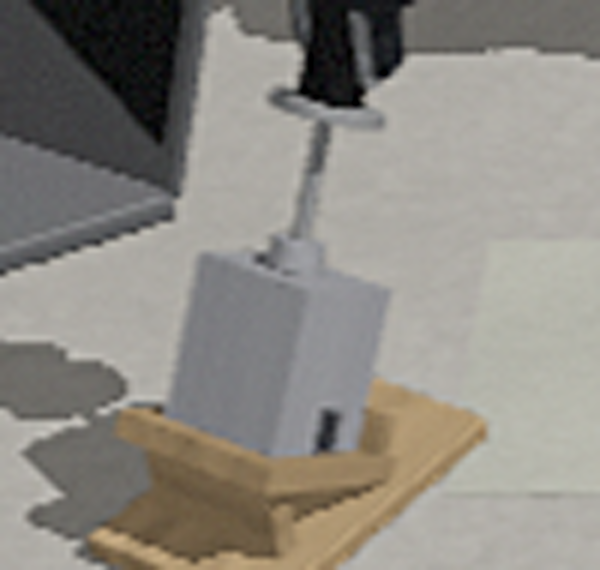

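Emit:
jog_arm --pt "1 1.73 0 1 0" --pt "1 1.73 0 1 0" --pt "1 1.73 0 1 0" --pt "1 0 0 0 0"

```text
time: 13.58
tcp_pos: [0.3975, -0.1705, 0.1791]
tcp_rot: [[-0.001, 0.38, 0.925], [0.0, 0.925, -0.38], [-1.0, 0.0, -0.001]]
force: [-0.7, 0.2, -2.6]
grip_width: 0.0214
```

```bash
python3 look.py 12
```

```text
13.5833 [ 0.39752266 -0.17047942  0.17910271] [-0.70450667  0.22920996 -2.64368649] [0.22622533 0.41393802 0.01677926] -0.8201642513296319 0.021407119905919623
d,u,v [101.4  -0.   -0.7] F w,u,v [-1.9  2.  -0.1] tq v,l 0.4687711748489946 -0.05261321728722334
```

Emit:
jog_arm --pt "1 0.87 0 0.5 0" --pt "1 0.87 0 0.5 0" --pt "1 0.87 0 0.5 0" --pt "1 0 0 0 0"

```text
time: 13.97
tcp_pos: [0.3989, -0.1711, 0.1767]
tcp_rot: [[-0.001, 0.38, 0.925], [0.0, 0.925, -0.38], [-1.0, -0.0, -0.001]]
force: [-1.7, 0.9, -1.0]
grip_width: 0.0217
```

```bash
python3 look.py 13
```

```text
13.9667 [ 0.39886647 -0.17106209  0.17666071] [-1.67616481  0.93128058 -1.0274147 ] [0.37807493 0.64170416 0.0043033 ] -0.8161717232507351 0.021672279302170416
d,u,v [98.5 -0.1 -0.8] F w,u,v [0.1 2.2 0.2] tq v,l 0.737074180908702 -0.10689498283384218
```

Emit:
jog_arm --pt "1 0.75 0 -1.3 0" --pt "1 0.75 0 -0.8 0" --pt "1 0.87 0 0.5 0" --pt "1 0 0 0 0"

```text
time: 14.35
tcp_pos: [0.3985, -0.1709, 0.1748]
tcp_rot: [[0.002, 0.38, 0.925], [-0.001, 0.925, -0.38], [-1.0, 0.0, 0.002]]
force: [0.3, -0.0, -1.1]
grip_width: 0.0218
```

```bash
python3 look.py 14
```

```text
14.35 [ 0.39848418 -0.17089696  0.17480784] [ 0.30923053 -0.04754567 -1.13390474] [-0.03471914  0.0722033  -0.01275723] -0.8146709990887017 0.021815663530844364
d,u,v [97.1  1.2 -0.7] F w,u,v [-1.1  0.3  0.1] tq v,l 0.053676021346405436 0.05947595305627003
```

View pics/s14.png

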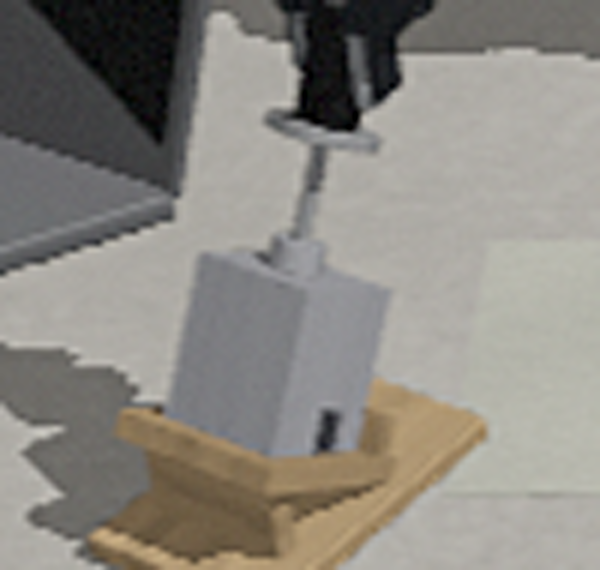

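Emit:
jog_arm --pt "1 0.87 0 0.5 0" --pt "1 0.87 0 0.5 0" --pt "1 0.87 0 0.5 0" --pt "1 0 0 0 0"

```text
time: 14.73
tcp_pos: [0.3991, -0.1712, 0.1718]
tcp_rot: [[0.0, 0.38, 0.925], [0.0, 0.925, -0.38], [-1.0, 0.0, 0.0]]
force: [-0.5, -0.2, -1.6]
grip_width: 0.0216
```

```bash
python3 look.py 15
```

```text
14.7333 [ 0.39913681 -0.171159    0.17178495] [-0.52767439 -0.17188579 -1.57735741] [-0.00192392  0.02407716 -0.0014317 ] -0.810311138857776 0.021578822540299296
d,u,v [94.2  2.1 -0.7] F w,u,v [-1.2  1.2 -0.4] tq v,l 0.021554822193554164 0.010898611701556489
```

Emit:
jog_arm --pt "1 0.87 0 0.5 0" --pt "1 0.87 0 0.5 0" --pt "1 0 0 0 0"

```text
time: 15.03
tcp_pos: [0.3998, -0.1714, 0.1699]
tcp_rot: [[-0.0, 0.38, 0.925], [0.0, 0.925, -0.38], [-1.0, 0.0, -0.0]]
force: [-0.7, -0.2, -1.7]
grip_width: 0.0218
```

```bash
python3 look.py 16
```

```text
15.0333 [ 0.3997809  -0.17140841  0.16994402] [-0.68861471 -0.17620428 -1.72613791] [-0.02031558  0.02403256 -0.03266832] -0.8075075185621566 0.021763667369152834
d,u,v [92.2  2.4 -0.7] F w,u,v [-1.2  1.4 -0.4] tq v,l 0.014548626476566533 0.027903205598985497
```

Emit:
jog_arm --pt "1 0.87 0 0.5 0" --pt "1 0.87 0 0.5 0" --pt "1 0 0 0 0"

```text
time: 15.33
tcp_pos: [0.4007, -0.1718, 0.1682]
tcp_rot: [[-0.0, 0.38, 0.925], [0.0, 0.925, -0.38], [-1.0, 0.0, -0.0]]
force: [0.2, 0.2, -2.0]
grip_width: 0.0215
```

```bash
python3 look.py 17
```

```text
15.3333 [ 0.40073091 -0.17181046  0.16822756] [ 0.23021542  0.18172851 -2.01524007] [ 0.05289113  0.1274771  -0.01782863] -0.8046524774360381 0.02145132606341415
d,u,v [90.2  2.4 -0.7] F w,u,v [-1.8  0.9  0.3] tq v,l 0.1380099267468898 -0.0006751630521889331
```

Emit:
jog_arm --pt "1 0.87 0 0.5 0" --pt "1 0.87 0 0.5 0" --pt "1 0 0 0 0"

```text
time: 15.63
tcp_pos: [0.4018, -0.1722, 0.1665]
tcp_rot: [[-0.0, 0.38, 0.925], [0.0, 0.925, -0.38], [-1.0, 0.0, -0.0]]
force: [0.3, -0.2, -0.3]
grip_width: 0.0216
```

```bash
python3 look.py 18
```

```text
15.6333 [ 0.40175626 -0.17222744  0.16653301] [ 0.29970221 -0.23819329 -0.29395192] [0.0438464  0.11606716 0.03136058] -0.8017541300030898 0.021640916934043075
d,u,v [88.2  2.3 -0.7] F w,u,v [-0.4 -0.2 -0.1] tq v,l 0.12402479167623985 0.0033747864990694458
```

Depth about 48–49 by estimate; continue carefully.

Emit:
jog_arm --pt "1 0.87 0 0.5 0" --pt "1 0.87 0 0.5 0" --pt "1 0 0 0 0"

```text
time: 15.93
tcp_pos: [0.4027, -0.1726, 0.1648]
tcp_rot: [[0.0, 0.38, 0.925], [0.0, 0.925, -0.38], [-1.0, 0.0, -0.0]]
force: [0.0, 0.5, -1.0]
grip_width: 0.0218
```

```bash
python3 look.py 19
```

```text
15.9333 [ 0.40274258 -0.17263859  0.1648127 ] [ 0.02424469  0.53051667 -0.97367192] [-0.0463792   0.06671747  0.05564694] -0.7988599518078566 0.02183888862498695
d,u,v [86.2  2.2 -0.7] F w,u,v [-0.8  0.6  0.5] tq v,l 0.044183211764365966 0.0681898571594363
```

View pics/s19.png

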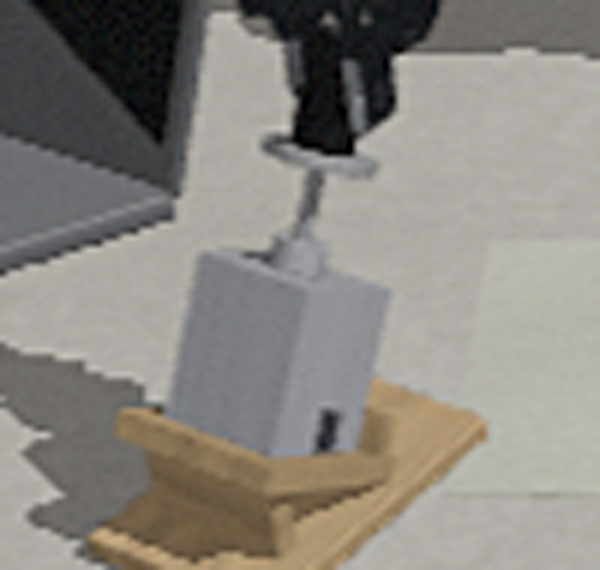

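Emit:
jog_arm --pt "1 0.87 0 0.5 0" --pt "1 0.43 0 0.25 0" --pt "1 0 0 0 0"

```text
time: 16.23
tcp_pos: [0.4033, -0.1729, 0.1638]
tcp_rot: [[-0.0, 0.38, 0.925], [-0.0, 0.925, -0.38], [-1.0, -0.0, -0.0]]
force: [-3.9, 0.9, 4.3]
grip_width: 0.0218
```

```bash
python3 look.py 20
```

```text
16.2333 [ 0.40332861 -0.17285159  0.16384282] [-3.88271211  0.94248467  4.28398478] [ 0.15608725  0.51048831 -0.04511726] -0.7970850685044464 0.021763782156352305
d,u,v [85.   2.2 -0.7] F w,u,v [ 5.7  1.3 -0.6] tq v,l 0.5315671711373657 0.048863167402278605
```

Emit:
jog_arm --pt "1 0.87 0 0.5 0" --pt "1 0.43 0 0.25 0" --pt "1 0 0 0 0"

```text
time: 16.53
tcp_pos: [0.4034, -0.1728, 0.1633]
tcp_rot: [[-0.002, 0.38, 0.925], [-0.001, 0.925, -0.38], [-1.0, -0.002, -0.002]]
force: [-10.3, 3.8, 20.4]
grip_width: 0.0216
```

```bash
python3 look.py 21
```

```text
16.5333 [ 0.4034408  -0.17275185  0.1632875 ] [-10.25524211   3.83117314  20.43376573] [ 0.57110779  1.7309202  -0.00906161] -0.7960574074756568 0.021567258618717833
d,u,v [84.5  2.4 -0.6] F w,u,v [23.2 -0.7 -0.3] tq v,l 1.8182451615738557 0.1269392158269444
```

Emit:
jog_arm --pt "1 -0.35 0 -0.2 0" --pt "1 0 0 0 0" --pt "1 0 0 0 0" --pt "1 0 0 0 0" --pt "1 0 0 0 0" --pt "1 0 0 0 0"

```text
time: 17.08
tcp_pos: [0.4034, -0.1728, 0.1634]
tcp_rot: [[-0.002, 0.38, 0.925], [-0.001, 0.925, -0.38], [-1.0, -0.001, -0.001]]
force: [-7.9, 3.2, 16.0]
grip_width: 0.0217
```

```bash
python3 look.py 22
```

```text
17.0833 [ 0.40338922 -0.17279074  0.16342627] [-7.89381124  3.19606571 16.008707  ] [ 0.54269263  1.36945681 -0.00369291] -0.7963409258613888 0.02174214010374913
d,u,v [84.6  2.4 -0.6] F w,u,v [18.1 -0.6 -0. ] tq v,l 1.4729499746061985 0.016351260790093084
```

Emit:
jog_arm --pt "1 0 0 0 0" --pt "1 0 0 0 0" --pt "1 0 0 0 0" --pt "1 0 0 0 0" --pt "1 0 0 0 0" --pt "1 0 0 0 0" --pt "1 0 0 0 0" --pt "1 0 0 0 0" --pt "1 0 0 0 0" --pt "1 0 0 0 0" --pt "1 0 0 0 0" --pt "1 0 0 0 0"

```text
time: 18.13
tcp_pos: [0.4034, -0.1728, 0.1634]
tcp_rot: [[-0.002, 0.38, 0.925], [-0.001, 0.925, -0.38], [-1.0, -0.001, -0.001]]
force: [-8.2, 3.0, 15.7]
grip_width: 0.0221
```

Emit:
jog_arm --pt "1 0 0 0 0" --pt "1 0 0 0 0" --pt "1 0 0 0 0" --pt "1 0 0 0 0" --pt "1 0 0 0 0" --pt "1 0 0 0 0" --pt "1 0 0 0 0" --pt "1 0 0 0 0" --pt "1 0 0 0 0" --pt "1 0 0 0 0" --pt "1 0 0 0 0" --pt "1 0 0 0 0"

```text
time: 19.13
tcp_pos: [0.4034, -0.1728, 0.1634]
tcp_rot: [[-0.002, 0.38, 0.925], [-0.001, 0.925, -0.38], [-1.0, -0.001, -0.001]]
force: [-7.8, 3.3, 15.2]
grip_width: 0.0218
```

```bash
python3 look.py 23
```

```text
19.1333 [ 0.40340654 -0.17277882  0.16343831] [-7.803424    3.31902094 15.23319725] [ 0.50089631  1.40240372 -0.07193672] -0.7963773772451314 0.021762721878738723
d,u,v [84.7  2.3 -0.6] F w,u,v [17.4 -0.3  0.1] tq v,l 1.4876140781315514 0.06751075656686387
```

View pics/s23.png

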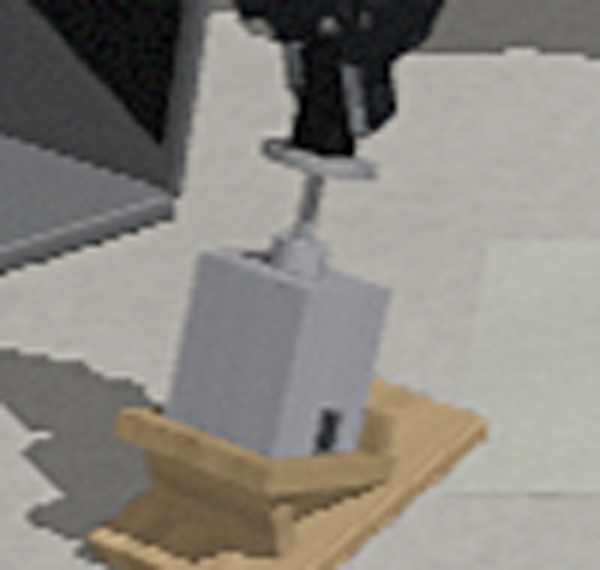

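Emit:
jog_arm --pt "1 -1.3 0 -0.75 0" --pt "1 -2.6 0 -1.5 0" --pt "1 -2.6 0 -1.5 0" --pt "1 -2.6 0 -1.5 0" --pt "1 -2.6 0 -1.5 0" --pt "1 -2.6 0 -1.5 0" --pt "1 -2.6 0 -1.5 0" --pt "1 0 0 0 0"

```text
time: 19.85
tcp_pos: [0.3948, -0.1694, 0.1801]
tcp_rot: [[0.0, 0.38, 0.925], [-0.0, 0.925, -0.38], [-1.0, -0.0, 0.001]]
force: [-0.1, -0.0, -1.5]
grip_width: 0.0215
```

```bash
python3 look.py 24
```

```text
19.85 [ 0.39481836 -0.16942685  0.18005869] [-0.07167786 -0.03663024 -1.51279945] [ 0.05147819  0.02192585 -0.02843046] -0.8238482029164322 0.021454688840371435
d,u,v [103.7   2.   -0.8] F w,u,v [-1.3  0.8 -0.1] tq v,l 0.03978716684908076 -0.03933974726255351
```

Emit:
jog_arm --pt "1 -2.6 0 -1.5 0" --pt "1 -2.6 0 -1.5 0" --pt "1 -2.6 0 -1.5 0" --pt "1 -2.6 0 -1.5 0" --pt "1 -2.6 0 -1.5 0" --pt "1 -2.6 0 -1.5 0" --pt "1 -2.6 0 -1.5 0" --pt "1 0 0 0 0"

```text
time: 20.57
tcp_pos: [0.3851, -0.1654, 0.1983]
tcp_rot: [[0.0, 0.38, 0.925], [-0.001, 0.925, -0.38], [-1.0, -0.0, 0.0]]
force: [0.4, 0.5, -0.4]
grip_width: 0.0216
```

```bash
python3 look.py 25
```

```text
20.5667 [ 0.38509526 -0.1654002   0.19826507] [ 0.37314861  0.51697391 -0.41076172] [-0.01570404  0.00548418 -0.02387357] -0.852128442953927 0.0216364686703189
d,u,v [124.7   2.   -0.7] F w,u,v [-0.4  0.1  0.6] tq v,l -0.0008715132215357523 0.016610942447065877
```

View pics/s25.png

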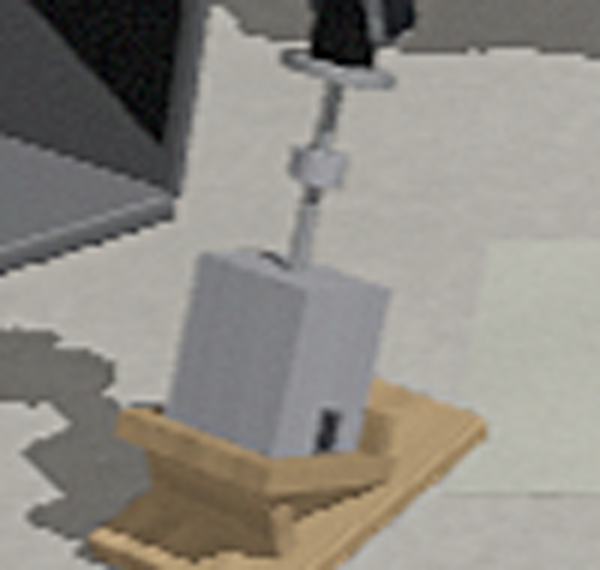

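Emit:
jog_arm --pt "1 -2.6 0 -1.5 0" --pt "1 -2.6 0 4.9 0" --pt "1 -2.6 0 4.9 0" --pt "1 -2.5 0 5.1 0" --pt "1 -2.5 0 5.1 0" --pt "1 0 0 0 0" --newtons 20

```text
time: 21.12
tcp_pos: [0.4034, -0.1729, 0.211]
tcp_rot: [[0.001, 0.38, 0.925], [0.0, 0.925, -0.38], [-1.0, 0.0, 0.001]]
force: [-1.5, 0.6, -1.1]
grip_width: 0.0215
```

```bash
python3 look.py 26
```

```text
21.1167 [ 0.40343006 -0.17294472  0.21099476] [-1.52560882  0.6204212  -1.08538039] [ 0.04695656  0.55038516 -0.0075555 ] -0.8483015341430201 0.02150716295734163
d,u,v [125.8 -21.5  -0.8] F w,u,v [-0.1  2.  -0. ] tq v,l 0.5271639110922459 0.16497256258584314
```

View pics/s26.png

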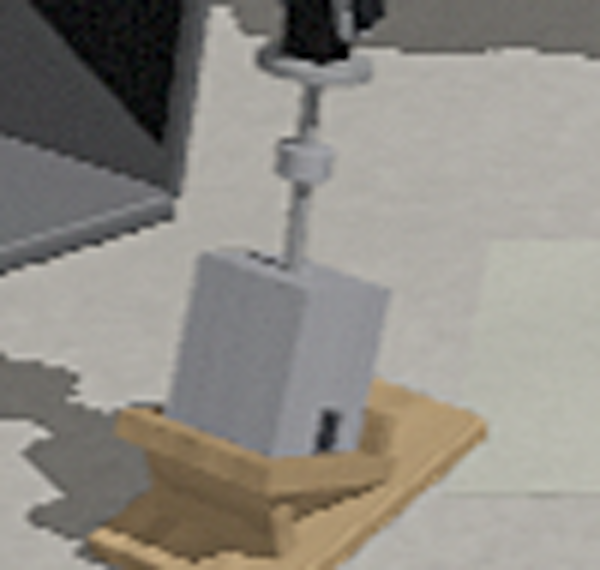

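Emit:
jog_arm --pt "1 -2 0 5.3 0" --pt "1 -2 0 5.3 0" --pt "1 -1.7 0 5.4 0" --pt "1 -1.6 0 5.4 0" --pt "1 0 0 0 0"

```text
time: 21.58
tcp_pos: [0.4233, -0.181, 0.2182]
tcp_rot: [[0.001, 0.38, 0.925], [-0.0, 0.925, -0.38], [-1.0, 0.0, 0.001]]
force: [-1.1, -0.4, -1.4]
grip_width: 0.0217
```

```bash
python3 look.py 27
```

```text
21.5833 [ 0.42332194 -0.18104996  0.21824865] [-1.10241601 -0.40922046 -1.43606147] [ 0.04617955  0.51991601 -0.0398691 ] -0.8380930443726652 0.021709840470078456
d,u,v [121.3 -43.7  -0.7] F w,u,v [-0.8  1.5 -0.8] tq v,l 0.49867045653346304 0.15415302203861073
```

Emit:
jog_arm --pt "1 -1.2 0 5.5 0" --pt "1 -1.2 0 5.5 0" --pt "1 -0.8 0 5.5 0" --pt "1 0 0 0 0"

```text
time: 21.97
tcp_pos: [0.4384, -0.1873, 0.2213]
tcp_rot: [[0.001, 0.38, 0.925], [0.0, 0.925, -0.38], [-1.0, 0.0, 0.001]]
force: [-1.3, -0.5, -1.3]
grip_width: 0.0217
```

```bash
python3 look.py 28
```

```text
21.9667 [ 0.43844012 -0.18729971  0.22130721] [-1.2822845  -0.46373413 -1.26823098] [ 0.05690134  0.58701954 -0.01245337] -0.8283584642034122 0.021660622493563403
d,u,v [115.8 -59.4  -0.8] F w,u,v [-0.6  1.5 -0.9] tq v,l 0.5648351268600219 0.1696421075782169
```

View pics/s28.png

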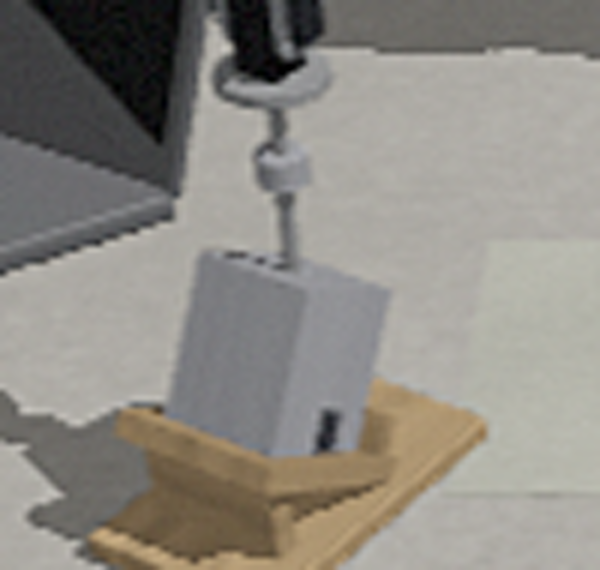

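Emit:
jog_arm --pt "1 -0.5 0 5.5 0" --pt "1 -0.3 0 4.5 0" --pt "1 0 0 0 0"

```text
time: 22.27
tcp_pos: [0.4474, -0.1909, 0.222]
tcp_rot: [[0.001, 0.38, 0.925], [0.0, 0.925, -0.38], [-1.0, 0.0, 0.001]]
force: [-1.4, -0.3, -1.3]
grip_width: 0.0217
```

```bash
python3 look.py 29
```

```text
22.2667 [ 0.44737916 -0.19094384  0.22197145] [-1.40448753 -0.33489882 -1.25549243] [ 0.13009644  0.52499572 -0.04984764] -0.821881295749309 0.021698062698071445
d,u,v [111.6 -68.1  -0.8] F w,u,v [-0.5  1.6 -0.8] tq v,l 0.5351510646637924 0.07841162319764383
```

View pics/s29.png

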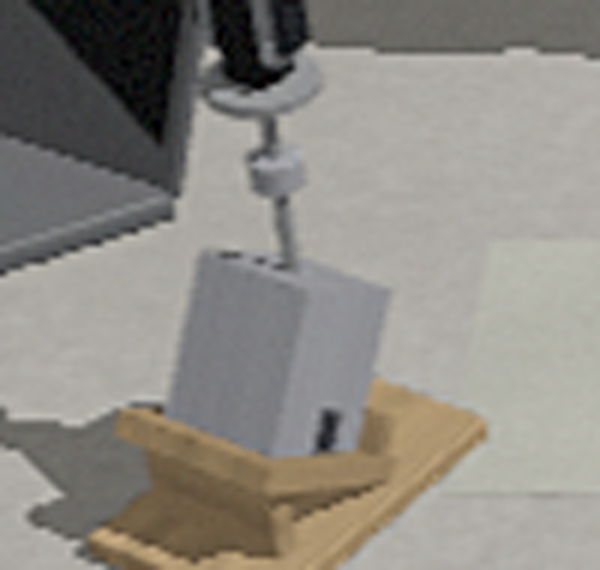

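Emit:
jog_arm --pt "1 -4 0 0 0" --pt "1 -10 0 0 0" --pt "1 -15 0 0 0" --pt "1 -18 0 0 0" --pt "1 -18 0 0 0" --pt "1 -14 0 0 0" --pt "1 -3 0 0 0" --pt "1 0 0 0 0" --newtons 30

```text
time: 22.98
tcp_pos: [0.4477, -0.191, 0.3055]
tcp_rot: [[0.003, 0.38, 0.925], [-0.002, 0.925, -0.38], [-1.0, -0.001, 0.004]]
force: [-0.2, -0.0, -2.2]
grip_width: 0.0214
```

```bash
python3 -c "
from h import *
import cv2
o=ctrl.observe();t=o['tcp_pos'];print(o['time'],t,o['joint_pos'])
p,d=ctrl.camera('scene');cv2.imwrite('pics/s30.png',cv2.resize(p[60:200,80:220,::-1],None,fx=4,fy=4,interpolation=cv2.INTER_CUBIC))
f=lambda P:(proj('scene',P)-[80,60]+.4)*4
print(f(t-[0,0,.1177]),f(t-[0,0,.0177]),delta([.562,.2655,t[2]]))
p,d=ctrl.camera('top');cv2.imwrite('pics/t30.png',cv2.resize(p[190:255,205:300,::-1],None,fx=8,fy=8,interpolation=cv2.INTER_CUBIC))
"
```

```text
22.9833 [ 0.44769392 -0.19095316  0.30552483] [ 1.04658787  0.27721442 -0.86979257  1.83589438  0.23465108  1.13121615
  1.27644269]
[[297.90391028 321.92084266]] [[275.98017559 178.70359713]] [ -1.5 465.8 -66.9]
```

View pics/s30.png

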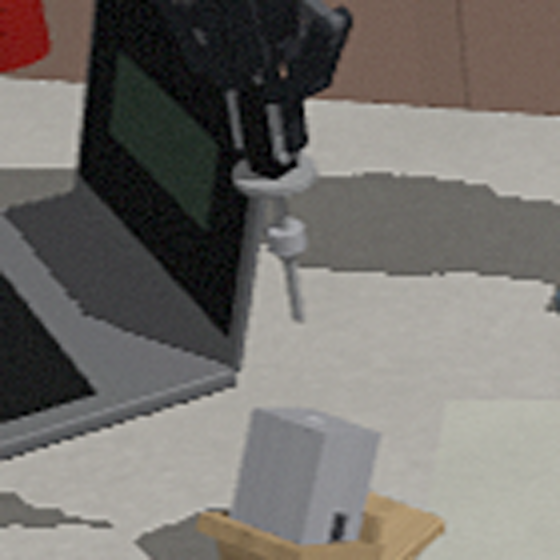

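View pics/t30.png

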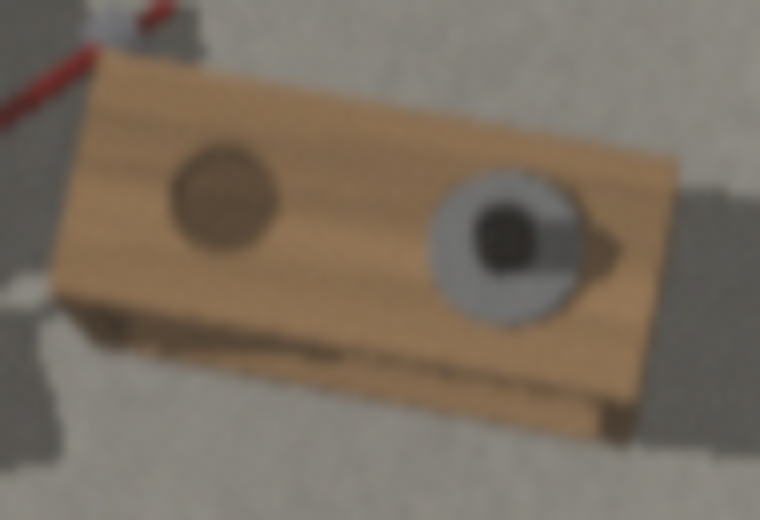

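Emit:
jog_arm --pt "1 0 15 -2 0" --pt "1 0 30 -4 0" --pt "1 0 36 -5 0" --pt "1 0 36 -5 0" --pt "1 0 36 -5 0" --pt "1 0 36 -5 0" --pt "1 0 36 -5 0" --pt "1 0 36 -5 0" --pt "1 0 36 -5 0" --pt "1 0 36 -5 0" --pt "1 0 36 -5 0" --pt "1 0 36 -5 0"

```text
time: 24.08
tcp_pos: [0.5484, 0.2067, 0.3024]
tcp_rot: [[-0.002, 0.38, 0.925], [-0.001, 0.925, -0.38], [-1.0, -0.001, -0.001]]
force: [0.5, 0.4, -0.5]
grip_width: 0.0216
```

Emit:
jog_arm --pt "1 0 25 -4 0" --pt "1 0 15 -4 0" --pt "1 0 0 0 5" --pt "1 0 0 0 7" --pt "1 0 0 0 7" --pt "1 0 0 0 7" --pt "1 0 0 0 7" --pt "1 0 0 0 7" --pt "1 0 0 0 7" --pt "1 0 0 0 7" --pt "1 0 0 0 7" --pt "1 0 0 0 7"

```text
time: 25.08
tcp_pos: [0.5559, 0.2451, 0.3024]
tcp_rot: [[-0.002, 1.0, -0.011], [-0.001, -0.011, -1.0], [-1.0, -0.002, 0.001]]
force: [-0.3, -0.2, -1.4]
grip_width: 0.0216
```

Emit:
jog_arm --pt "1 0 0 0 7" --pt "1 0 0 0 2.5" --pt "1 0 0 0 0" --pt "1 0 0 0 0" --pt "1 0 0 0 0"

```text
time: 25.5
tcp_pos: [0.5561, 0.2452, 0.3032]
tcp_rot: [[-0.001, 0.986, -0.169], [-0.0, -0.169, -0.986], [-1.0, -0.001, 0.001]]
force: [-0.3, 0.4, -0.6]
grip_width: 0.0218
```

```bash
python3 -c "
from h import *
o=ctrl.observe();t=o['tcp_pos'];print(o['time'],t,o['tcp_rot'],o['joint_pos'],delta([.562,.2658,.255]), ray('top',[224/8+204.56,198/8+189.56],.115))
"
```

```text
25.5 [0.55613929 0.24523778 0.30317044] [[-1.08517464e-03  9.85635976e-01 -1.68880269e-01]
 [-3.88246265e-04 -1.68880771e-01 -9.85636411e-01]
 [-9.99999336e-01 -1.00402050e-03  5.65934616e-04]] [-0.05769653  0.4668945  -0.60638534  1.5460161   0.27667588  1.21683353
 -0.88029963] [ 48.2   2.4 -21.3] [0.56216978 0.26745985 0.115     ]
```

Emit:
jog_arm --pt "1 0 1.5 -12 0" --pt "1 5 0.9 -9.5 0" --pt "1 15 0 0 0" --pt "1 20 0 0 0" --pt "1 13 0 0 0" --pt "1 4 0 0 0" --pt "1 0 0 0 0" --pt "1 0 0 0 0"

```text
time: 26.17
tcp_pos: [0.5627, 0.2666, 0.2473]
tcp_rot: [[0.0, 0.985, -0.17], [0.001, -0.17, -0.985], [-1.0, 0.0, -0.001]]
force: [-0.0, 0.1, -0.6]
grip_width: 0.0217
```

```bash
python3 -c "
from h import *
import cv2
o=ctrl.observe();t=o['tcp_pos'];print(o['time'],t)
p,d=ctrl.camera('scene');cv2.imwrite('pics/s31.png',cv2.resize(p[140:260,260:380,::-1],None,fx=5,fy=5,interpolation=cv2.INTER_CUBIC))
f=lambda P:(proj('scene',P)-[260,140]+.4)*5
print(f(t-[0,0,.1177]),f(t-[0,0,.0177]),delta([.562,.266,.1327]))
"
```

```text
26.1667 [0.56267062 0.26663975 0.2472511 ]
[[360.01165578 309.63334289]] [[378.2369529  133.47527049]] [115.1  -0.9   0.9]
```

View pics/s31.png

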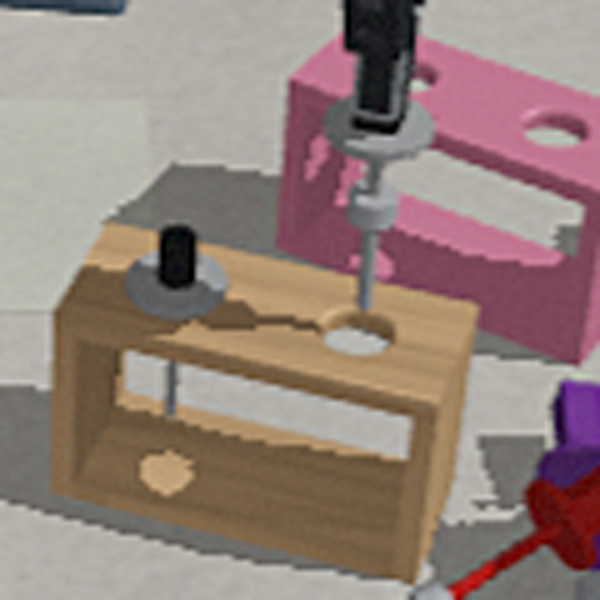

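Emit:
jog_arm --pt "1 8 -0.8 0.6 0" --pt "1 14 0 0 0" --pt "1 14 0 0 0" --pt "1 8 0 0 0" --pt "1 0 0 0 0"

```text
time: 26.63
tcp_pos: [0.5607, 0.2649, 0.2012]
tcp_rot: [[-0.002, 0.985, -0.171], [-0.001, -0.171, -0.985], [-1.0, -0.002, 0.002]]
force: [0.0, -0.2, -1.0]
grip_width: 0.0214
```

```bash
python3 -c "
from h import *
import cv2
o=ctrl.observe();t=o['tcp_pos'];print(o['time'],t)
p,d=ctrl.camera('scene');cv2.imwrite('pics/s32.png',cv2.resize(p[140:260,260:380,::-1],None,fx=5,fy=5,interpolation=cv2.INTER_CUBIC))
"
```

```text
26.6333 [0.56068398 0.26492899 0.20117791]
```

View pics/s32.png

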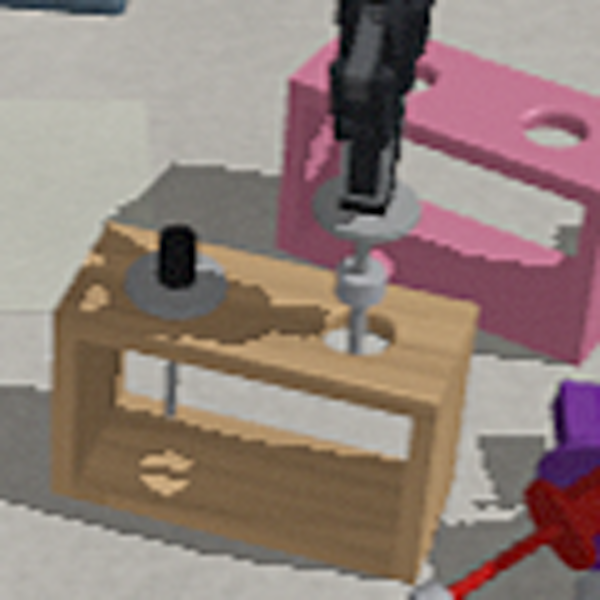

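Emit:
jog_arm --pt "1 4 1.1 -1.2 0" --pt "1 8 0 0 0" --pt "1 8 0 0 0" --pt "1 8 0 0 0" --pt "1 0 0 0 0"

```text
time: 27.1
tcp_pos: [0.5618, 0.2658, 0.1727]
tcp_rot: [[-0.003, 0.985, -0.171], [-0.002, -0.171, -0.985], [-1.0, -0.003, 0.002]]
force: [0.3, -0.3, -1.7]
grip_width: 0.0219
```

```bash
python3 -c "
from h import *
import cv2
o=ctrl.observe();t=o['tcp_pos'];print(o['time'],t,delta([.562,.266,.1327]))
p,d=ctrl.camera('scene');cv2.imwrite('pics/s33.png',cv2.resize(p[140:260,260:380,::-1],None,fx=5,fy=5,interpolation=cv2.INTER_CUBIC))
"
```

```text
27.1 [0.56177687 0.26582465 0.17269412] [40.   0.3 -0.3]
```

View pics/s33.png

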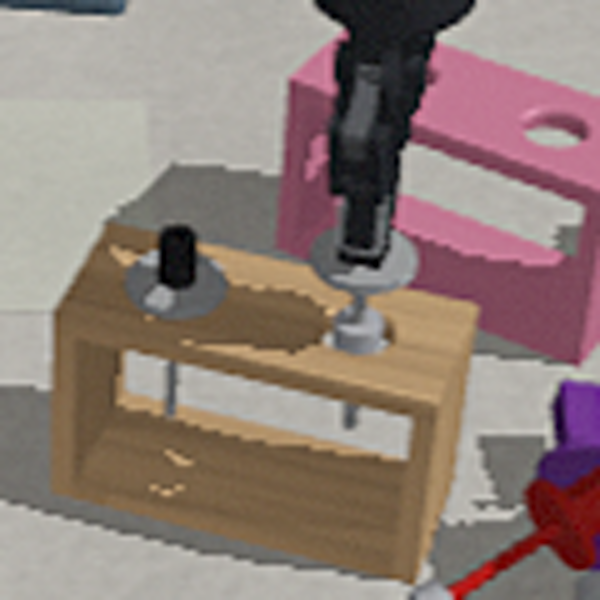

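Collar (crop (360,328)) is entering the hole cleanly.

Emit:
jog_arm --pt "1 8 0 0 0" --pt "1 10 0 0 0" --pt "1 10 0 0 0" --pt "1 6 0 0 0" --pt "1 2 0 0 0" --pt "1 0 0 0 0" --pt "1 0 0 0 0" --newtons 20

```text
time: 27.73
tcp_pos: [0.5629, 0.2668, 0.1389]
tcp_rot: [[0.0, 0.985, -0.17], [0.0, -0.17, -0.985], [-1.0, 0.0, -0.0]]
force: [0.5, -0.7, -0.8]
grip_width: 0.0215
```

Emit:
jog_arm --pt "1 1.5 0 0 0" --pt "1 1 0 0 0" --pt "1 0 0 0 0"

```text
time: 27.98
tcp_pos: [0.5629, 0.2667, 0.1365]
tcp_rot: [[0.0, 0.985, -0.171], [0.0, -0.171, -0.985], [-1.0, 0.0, -0.0]]
force: [0.3, 0.2, -0.7]
grip_width: 0.0213
```

Emit:
jog_arm --pt "1 1.5 0 0 0" --pt "1 1 0 0 0" --pt "1 0 0 0 0"

```text
time: 28.23
tcp_pos: [0.5627, 0.2666, 0.1337]
tcp_rot: [[-0.0, 0.985, -0.171], [-0.0, -0.171, -0.985], [-1.0, -0.0, 0.0]]
force: [-0.3, -0.3, -1.1]
grip_width: 0.0212
```

Emit:
jog_arm --pt "1 1 0 0 0" --pt "1 0 0 0 0"

```text
time: 28.4
tcp_pos: [0.5629, 0.2667, 0.1333]
tcp_rot: [[0.0, 0.985, -0.171], [-0.0, -0.171, -0.985], [-1.0, 0.0, 0.0]]
force: [-0.5, -0.3, 1.8]
grip_width: 0.0213
```

```bash
python3 -c "
from h import *
import cv2
o=ctrl.observe();t=o['tcp_pos'];print(o['time'],t,o['force'])
p,d=ctrl.camera('scene');cv2.imwrite('pics/s34.png',cv2.resize(p[140:260,260:380,::-1],None,fx=5,fy=5,interpolation=cv2.INTER_CUBIC))
"
```

```text
28.4 [0.56290703 0.26670813 0.13330289] [-0.46976745 -0.26886253  1.80870753]
```

View pics/s34.png

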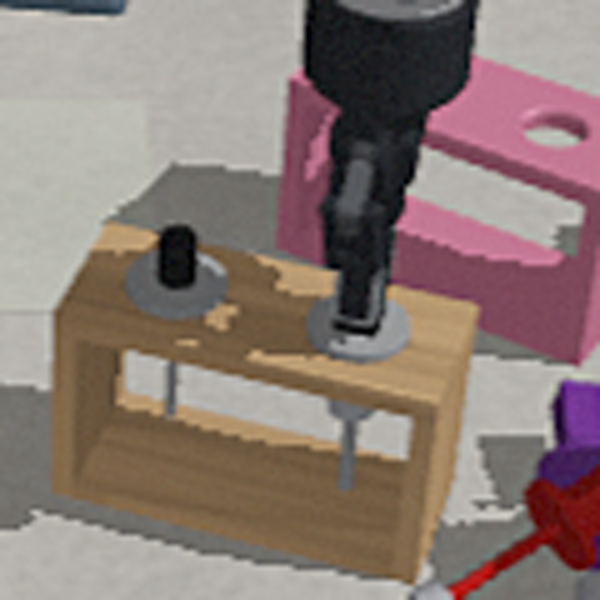

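Emit:
jog_arm --pt "1 0.5 0 0 0" --pt "0.6 0 0 0 0" --pt "0.4 0 0 0 0" --pt "0.1 0 0 0 0" --pt "-0.3 0 0 0 0" --pt "-0.7 0 0 0 0" --pt "-1 0 0 0 0" --pt "-1 0 0 0 0" --pt "-1 0 0 0 0"

```text
time: 29.2
tcp_pos: [0.5628, 0.2667, 0.1323]
tcp_rot: [[-0.0, 0.985, -0.171], [0.0, -0.171, -0.985], [-1.0, -0.0, -0.0]]
force: [-0.1, -0.3, -0.4]
grip_width: 0.0855
```

Emit:
jog_arm --pt "-1 -8 0 0 0" --pt "-1 -15 0 0 0" --pt "-1 -20 0 0 0" --pt "-1 -20 0 0 0" --pt "-1 -20 0 0 0" --pt "-1 -20 0 0 0" --pt "-1 -10 0 0 0" --pt "-1 0 0 0 0" --pt "-1 0 0 0 0"

```text
time: 29.95
tcp_pos: [0.5629, 0.2666, 0.2454]
tcp_rot: [[0.001, 0.985, -0.171], [0.0, -0.171, -0.985], [-1.0, 0.0, -0.0]]
force: [-0.2, -0.1, 0.0]
grip_width: 0.0858
```

```bash
python3 -c "
from h import *
import cv2
o=ctrl.observe();t=o['tcp_pos'];print(o['time'],t,o['force'],o['grip_width'])
p,d=ctrl.camera('scene');cv2.imwrite('pics/s35.png',cv2.resize(p[160:260,260:360,::-1],None,fx=6,fy=6,interpolation=cv2.INTER_CUBIC))
h=np.array([.5618,.2663,0])
f=lambda P:(proj('scene',P)-[260,160]+.4)*6
for z in(.171,.121,.015,.067,.081):print(z,f(h+[0,0,z]))
"
```

```text
29.95 [0.56287486 0.26657437 0.24541784] [-0.19632498 -0.09316744  0.00273351] 0.08582271762721422
0.171 [[439.99719268 165.21173237]]
0.121 [[429.46831517 267.21261662]]
0.015 [[408.82459742 467.20330529]]
0.067 [[418.68148399 371.71248539]]
0.081 [[421.42241005 345.15914378]]
```

View pics/s35.png

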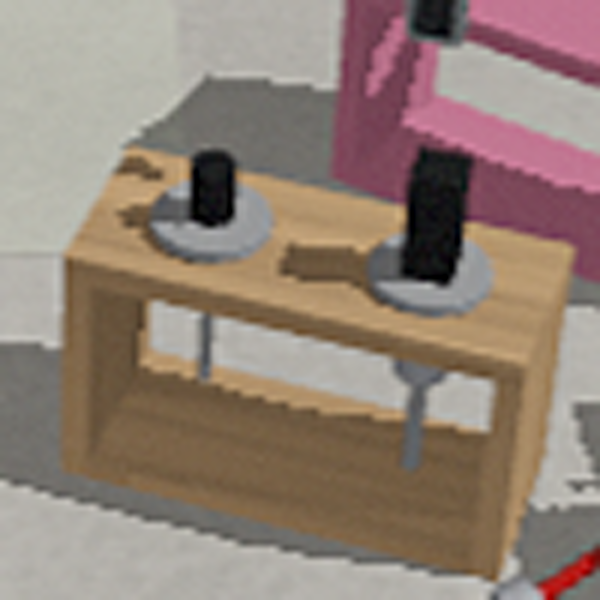

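```bash
python3 -c "
from cell import ctrl
print(ctrl.job_done())"
```

```text
the job is handed in; nothing more can be done
None
```

I measured the bore with the depth gauge, hung the gauge back in its own rack hole (the +y one) and handed the job in at about 30 s of the 67 s allowed. No verdict was reported.

- **Insertion:** The tool can only point down, so I tilted the gauge inside a light grip, using the bore mouth as a pivot. On the first swing the tip caught on the chamfer, so I backed it off and set it deeper. I then lowered the rod along the bore axis.
- **Measurement:** The rod bottomed out with a force almost purely along the axis. It peaked at about 23 N in my readings, then I held it at about 17–18 N for over 2 s. The collar was pushed up against the block's face, and the arm position gives a depth of about 52 mm.
- **Return:** I drew the gauge out, swung it upright at the mouth the same way and lowered it through the hole without touching the rim, as far as the pictures and force readings show.

In the last picture the gauge hangs upright with its tip, flange and grip top within about 1–2 mm of where a centred gauge would appear. The collar underside sits about 50–52 mm above the tip, which agrees with the depth but was only read from a coarse image. The gripper is open and clear, and the probe looks unmoved.

I did not re-check the tub or microscope at the end; the gripper never went near them. The red look-alike gauge toppled before I had touched anything, and I left it alone.

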